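# Find the stamped parts crate and push it to dispatch

## Task

One of the two yellow parts crates has a black stamp of two broad bars on its underside. Tip the left-hand crate (the robot's left) well up on its lower edge, by about 60 degrees, to look underneath and let it stand flat again, do the same with the right-hand crate, then push the stamped one along the bench until it stands flat and wholly inside the blue tape frame between them. Only push with the fingers: do not pick up either crate, leave the unstamped one standing where it was, and leave everything else on the bench alone.

Things in the scene. Friction and masses are not known exactly. Their poses are not given: they have to be found in the camera images.
- marked_crate: Stamped crate: open yellow crate, 90 mm deep (own x), 150 wide (own y), 120 tall; walls 4 mm; 0.3 to 0.6 kg, centre of mass about 11 mm up (weighted floor). Contents fixed inside, at most 32 mm above the bench. Origin: centre of the underside; z up, x away from the robot at yaw 0 (yaw within 0.25 rad). Underside: two black bars 20 x 120 mm along y; else like the other.
- plain_crate: Unstamped crate: open yellow crate, 90 mm deep (own x), 150 wide (own y), 120 tall; walls 4 mm; 0.3 to 0.6 kg, centre of mass about 11 mm up (weighted floor). Contents fixed inside, at most 32 mm above the bench. Origin: centre of the underside; z up, x away from the robot at yaw 0 (yaw within 0.25 rad). Its underside is plain yellow; pushed inside near the rim it tips, pushed low it slides.
- bay: Dispatch bay: flat frame of blue tape on the bench, opening 180 mm (own x) by 230 mm (own y), tape 20 mm wide and under 1 mm thick (outside 220 x 270 mm), between the two crates. Origin: its centre, on the bench; yaw up to 0.12 rad.
- marked_crate_corner0 (a point): Lower corner of the stamped crate on its near right side (at own x -45 mm, own y -75 mm, on the underside). Either crate pivots on its lower near edge when the near wall is pushed from inside, within about 25 mm of the rim, towards the robot; a push low down slides it.
- marked_crate_corner1 (a point): Lower corner of the stamped crate on its near left side (at own x -45 mm, own y +75 mm, on the underside). Either crate falls back flat if let go below about 70 degrees of tilt and falls over beyond about 77.
- marked_crate_corner2 (a point): Lower corner of the stamped crate on its far right side (at own x +45 mm, own y -75 mm, on the underside). Tipped towards the robot, the underside faces the camera beyond the bench.
- marked_crate_corner3 (a point): Lower corner of the stamped crate on its far left side (at own x +45 mm, own y +75 mm, on the underside). 
- screwdriver: Bystander: red-handled screwdriver, 200 mm long, 26 mm thick, lying crosswise between the bay and the robot. Origin: mid-length, on its underside.
- tape_roll: Bystander: roll of blue tape lying flat, 84 mm across, 20 mm high. Origin: centre of its underside.
- screw_jar: Bystander: glass jar with steel lid, 56 mm across, 70 mm tall. Origin: centre of its underside.
- stepper: Bystander: black and aluminium stepper motor, 56 mm square, 50 mm tall plus a 20 mm shaft. Origin: centre of its underside.
- heat_sink: Bystander: dark finned heat sink, 60 x 100 x 36 mm. Origin: centre of its underside.
- lens: Bystander: black lens barrel standing upright, 72 mm across, 68 mm tall. Origin: centre of its underside.
- parts_box: Bystander: closed cardboard box 80 x 110 x 40 mm. Origin: centre of its underside.
Things that resemble listed ones, but are neither listed nor needed, are in the scene too. Leave any pink look-alike of the marked_crate alone.

How it is judged:
By the outcome, as a careful person would: the job done as asked, in the order asked, and still so for the second after the job is handed in, with the robot touching nothing.
It also fails if it takes over 72 s, if anything falls off the work surface, if the arm or the gripper's body presses on something with over 40 N, if the wrist force passes 120 N, or if a joint passes its speed limit or range.

## Robot

A 7-joint arm with a two-finger parallel gripper is mounted at the origin on the work surface. World frame = base frame: x ahead of the robot, y to its left, z up, the work surface at z = 0. Lengths are in m, angles in rad, forces in N, time in s.
With the tool pointing down it reaches from about 0.425 to 0.925 m from the base axis. Payload 6.8 kg.
Tool frame: the origin (TCP) lies at the very end of the fingers, on their centre line; the grasp point (between the pads) lies 19 mm behind it; z points along the fingers, y is the direction in which the jaws open and shut (so a half turn about z gives the same grasp; the last joint's range is limited). The gripper opens to 85 mm and grips with 20 to 120 N. Pads are 22 mm wide; open, the fingers measure 114 mm over their backs; the gripper's body (76 mm by 85 mm) begins 54 mm behind the grasp point. The pads swing forward as they close: fully open they stand 13 mm farther back than shut.
Start: joints at [1.073, 0.477, 0.022, 1.555, -0.011, 1.109, -0.083], TCP at [0.257, -0.624, 0.192] pointing down, gripper open.
Joint ranges: [-2.96, 2.96], [-0.34, 2.1], [-1.41, 1.46], [0.24, 2.44], [-1.37, 4.51], [0.17, 1.92], [-2.96, 2.96]. Speed limits (rad/s): [2.39, 2.39, 3.14, 3.14, 3.14, 3.14, 3.14].

## Interface

Orientations are given as a rotation vector (axis times angle).
In Python, from bench import monitor, viewer, job gives the robot as it stands. The module is installed in compiled form; this text tells all that it offers.
- The arm moves only by the tool drive_tool, never from a script. Its argument "commands" is a list of rows, each an object with "linear": the shift along the tool's x, y, z in m, a list of three; "dr": the turn, a rotation vector about the tool's x, y, z in degrees, a list of three; "jaw": the closure, from 0 (fully open) to 1 (shut). A call has 1 to 8 rows; each row shifts and turns the pose as measured when the row begins, along the tool's axes as they then stand; what a row does not reach is not made up. A row lasts 1/8 s, in which the tool goes at most 62.5 mm and 10.7 degrees, less where a joint would pass 70% of its speed; a pose out of reach is approached as far as the arm can. A call is refused whole if a number of a shift passes 0.0625 or a number of a turn 10.7, either way. A call with a gripper value outside its range is refused whole. The fingers move at their own pace and stop on an object; "force" is the grip in N (left out, the last holds). Time passes only in rows, so rows that do not move let the fingers close. It gives the time, the measured TCP pose, the force and the opening at its end, in the units of the state.
- monitor.get_obs(): the state, without advancing time (a new reading comes with each control period).
- viewer.grab_frame(name): name is "scene" or "top" or "wrist"; returns the picture (480x640x3 uint8, red, green, blue); there is no depth.
- viewer.calibration(name): a dict with "K" (3x3 intrinsics, pixels), "R" (3x3) and "t" (3): a world point X has camera coordinates R X + t. Camera axes: x right, y down, z forward; pixel columns grow to the right and rows downward; lengths in m; the calibration is good to about 2 mm. A picture is of the moment at which its call begins: read the wrist's pose just before it. calibration takes no time and is no camera call; for the wrist camera it gives the pose at the moment of the call.
- job.hand_in(): hands the job in, once; it reports no verdict.
The state is a dict: "clock": time; "joints": joint angles; "qvel": joint speeds; "tau": joint torques, N m; "tcp_pos": TCP position; "orientation": TCP orientation; "contact_force": force on the tool from outside, world axes, zero at the start; "moment": the same for the moment, N m; "grip_width": finger opening in m.
Only numpy, scipy, OpenCV 4.12 (cv2) and the standard library are available. Lean on these libraries where they do the work, as an engineer would, in place of code of your own. Each camera call takes 0.05 s, during which the arm holds its last target.

## Working session

There is one attempt and no reset: what is moved stays moved. The work goes in short steps, Python scripts to look and compute and a tool call to move; the robot and the scene stay as the last step left them, time stands still between calls to the robot, and variables do not carry over. Pictures are saved under pics/ and viewed, and the job is handed in when it is done.

Besides the shell and the picture viewer there is one more tool, called after ">>>" in YAML: its name, and indented under it one key for each argument. drive_tool: Moves the arm, as the interface text tells. Its arguments: {"type":"object","properties":{"commands":{"type":"array"},"force":{"type":"number"}},"required":["commands"]}

```bash
mkdir -p pics; ls
python3 - <<'E'
from bench import monitor, viewer, job
import cv2,numpy as np
print(monitor.get_obs())
for n in ("scene","top"):
    im=viewer.grab_frame(n); cv2.imwrite(f"pics/{n}0.png",im[:,:,::-1]); c=viewer.calibration(n); print(n,c)
    np.savez(f"cal_{n}.npz",**c)
E
```

```text
pics
{'clock': 0.0, 'joints': array([ 1.07291386,  0.47780654,  0.02233455,  1.55646541, -0.01148501,
        1.10928573, -0.08310115]), 'qvel': array([-7.39139711e-04,  2.11369842e-04, -2.72672714e-04, -6.70968084e-05,
        2.09911586e-03,  4.61734206e-04, -1.06253788e-03]), 'tau': array([ 4.43295639e-04, -5.96444499e+01,  1.60815451e+00, -2.81195086e+01,
        1.25013205e-02,  9.48813627e-03, -1.47122250e-05]), 'tcp_pos': array([ 0.25621657, -0.62375949,  0.19061548]), 'orientation': array([-3.08037456e+00, -6.08106659e-01,  7.84566630e-04]), 'contact_force': array([-0.2507111 ,  0.80602868,  0.60731565]), 'moment': array([ 0.04957336,  0.03959964, -0.01976631]), 'grip_width': 0.0856934826843314}
scene {'K': array([[564.29004294,   0.        , 317.0014557 ],
       [  0.        , 564.29004294, 246.04147405],
       [  0.        ,   0.        ,   1.        ]]), 'R': array([[-0.85066528,  0.52540183,  0.01793022],
       [ 0.36499319,  0.61481068, -0.69913361],
       [-0.37834977, -0.58818428, -0.71476619]]), 't': array([ 0.49531798, -0.19448131,  1.65218734])}
top {'K': array([[617.52526041,   0.        , 323.76130183],
       [  0.        , 617.52526041, 240.37465652],
       [  0.        ,   0.        ,   1.        ]]), 'R': array([[ 0.0072462 , -0.99995684, -0.00581471],
       [-0.99409388, -0.00657381, -0.10832421],
       [ 0.10828131,  0.00656531, -0.99409861]]), 't': array([-0.00587873,  0.57376534,  1.65550142])}
```

View pics/scene0.png

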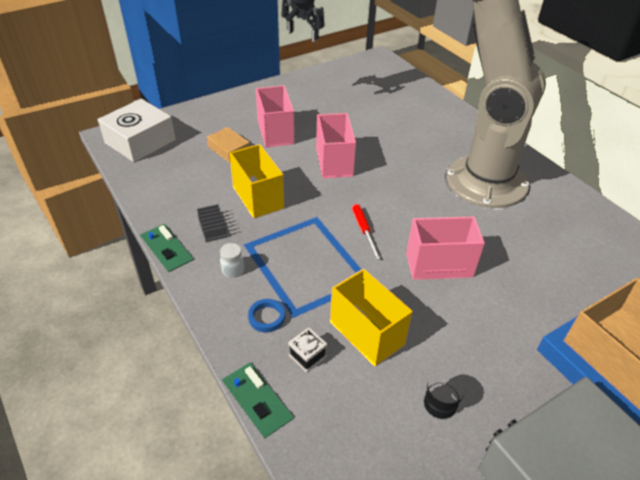

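View pics/top0.png

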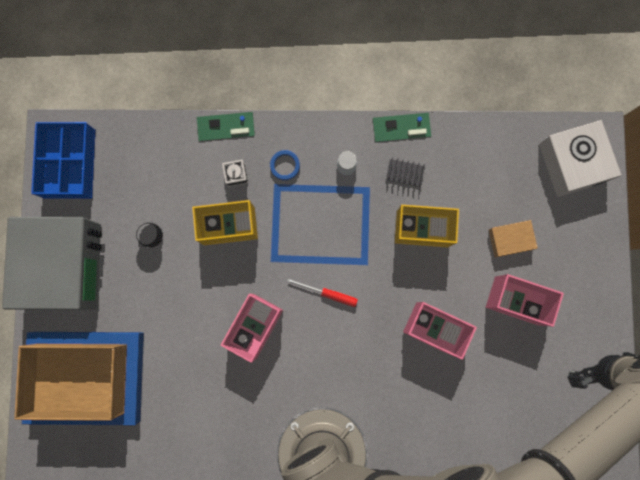

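```bash
cat > h.py <<'E'
import cv2,numpy as np
def cal(n):
    c=np.load(f"cal_{n}.npz"); return c["K"],c["R"],c["t"]
def ray(n,uv,z,c=None):
    K,R,t=c or cal(n); C=-R.T@t
    uv=np.atleast_2d(np.array(uv,float)); d=(R.T@np.linalg.inv(K)@np.c_[uv,np.ones(len(uv))].T).T
    return C+d*((z-C[2])/d[:,2])[:,None]
def proj(n,X,c=None):
    K,R,t=c or cal(n); p=(K@(R@np.atleast_2d(X).T+t[:,None])).T; return p[:,:2]/p[:,2:]
def crate(x,y,yaw,h=.12,d=.09,w=.15):
    c,s=np.cos(yaw),np.sin(yaw)
    q=np.array([[-d/2,-w/2],[-d/2,w/2],[d/2,w/2],[d/2,-w/2]])@np.array([[c,s],[-s,c]])+[x,y]
    return np.c_[q,np.full(4,0.)],np.c_[q,np.full(4,h)]
def crop(f,o,b,s):
    im=cv2.imread(f); x0,y0,x1,y1=b; cv2.imwrite(o,cv2.resize(im[y0:y1,x0:x1],None,fx=s,fy=s,interpolation=cv2.INTER_CUBIC))
E
python3 - <<'E'
from h import *
for n in("scene","top"):
    K,R,t=cal(n);print(n,-R.T@t)
im=cv2.imread("pics/top0.png");hsv=cv2.cvtColor(im,cv2.COLOR_BGR2HSV)
y=cv2.inRange(hsv,(20,150,60),(32,255,255)); b=cv2.inRange(hsv,(100,120,60),(125,255,255))
for m,zs in((y,(0,.12)),(b,(0,))):
    cs,_=cv2.findContours(m,cv2.RETR_CCOMP,cv2.CHAIN_APPROX_NONE)
    for c in cs:
        if cv2.contourArea(c)>400:
            r=cv2.minAreaRect(c);bx=cv2.boxPoints(r)+.0
            print("area",cv2.contourArea(c),bx.round(1).tolist())
            for z in zs: print(z,ray("top",bx,z)[:,:2].round(4).tolist())
crop("pics/top0.png","pics/c1.png",(185,170,465,270),2.8)
E
```

```text
scene [1.11743887 0.83111883 1.03607807]
top [ 0.39115935 -0.01297553  1.70785016]
area 2208.5 [[395.0, 242.5], [398.0, 203.8000030517578], [458.8999938964844, 208.5], [455.8999938964844, 247.10000610351562]]
0 [[0.5727, -0.1998], [0.6814, -0.2087], [0.6692, -0.3786], [0.5607, -0.3686]]
0.12 [[0.5599, -0.1867], [0.661, -0.195], [0.6497, -0.3529], [0.5488, -0.3436]]
area 914.0 [[400.5, 237.1999969482422], [401.6000061035156, 213.5], [448.29998779296875, 215.6999969482422], [447.20001220703125, 239.39999389648438]]
0 [[0.5876, -0.215], [0.6541, -0.2186], [0.6487, -0.3489], [0.5822, -0.3448]]
0.12 [[0.5738, -0.2008], [0.6356, -0.2041], [0.6306, -0.3253], [0.5688, -0.3215]]
area 2245.5 [[191.3000030517578, 206.60000610351562], [252.1999969482422, 199.0], [257.1000061035156, 238.0], [196.1999969482422, 245.60000610351562]]
0 [[0.67, 0.3701], [0.6927, 0.1997], [0.5827, 0.1839], [0.5602, 0.3532]]
0.12 [[0.6504, 0.3432], [0.6715, 0.1848], [0.5692, 0.1701], [0.5483, 0.3275]]
area 601.0 [[219.8000030517578, 213.0], [249.0, 208.1999969482422], [252.8000030517578, 231.0], [223.60000610351562, 23
[... 297 characters left out ...]
78, 424.6000061035156]]
0 [[0.0753, 0.8103], [0.3216, 0.8217], [0.3196, 0.4946], [0.0737, 0.4885]]
area 1432.5 [[271.0, 260.70001220703125], [273.70001220703125, 183.89999389648438], [369.6000061035156, 187.39999389648438], [366.79998779296875, 264.20001220703125]]
0 [[0.5194, 0.1443], [0.7359, 0.1401], [0.7277, -0.1293], [0.5116, -0.1214]]
area 614.0 [[271.0, 151.0], [298.0, 151.0], [298.0, 179.0], [271.0, 179.0]]
0 [[0.8304, 0.1494], [0.8309, 0.073], [0.7504, 0.072], [0.7499, 0.148]]
area 4361.0 [[31.0, 197.0], [34.70000076293945, 119.5999984741211], [94.69999694824219, 122.5], [91.0999984741211, 199.89999389648438]]
0 [[0.6944, 0.8221], [0.918, 0.8247], [0.9106, 0.6529], [0.6873, 0.6526]]
```

View pics/c1.png

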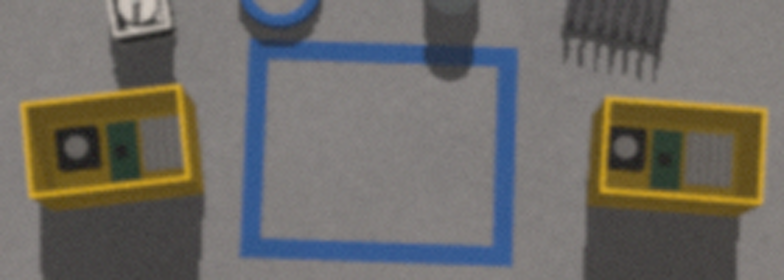

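Run:
```python
from h import *
from scipy.optimize import least_squares
for nm,p in (("L",[(33,198),(22,104),(182,86),(194,180)]),("R",[(602,192),(607,98),(767,109),(760,203)])):
    q=np.array(p)/2.8+[185,170]-0.3
    w=ray("top",q,.12); print(nm,w[:,:2].round(4).tolist())
    # order: near-left, far-left, far-right, near-right
    r=w[:,:2]; c=r.mean(0); v=(r[0]+r[1]-r[2]-r[3])/2; u=(r[1]+r[2]-r[0]-r[3])/2
    print(c.round(4),np.linalg.norm(v),np.linalg.norm(u),np.arctan2(-v[0],v[1]),np.arctan2(u[1],u[0]))
r=np.array([[0.5194,0.1443],[0.7359,0.1401],[0.7277,-0.1293],[0.5116,-0.1214]])
print(r.mean(0))
u=(r[1]+r[2]-r[0]-r[3])/2;print(np.arctan2(u[1],u[0]))
```

```text
L [[0.5618, 0.3271], [0.6497, 0.34], [0.6676, 0.1913], [0.5796, 0.1784]]
[0.6147 0.2592] 0.14971854925276082 0.08890885434640125 0.11928179895478226 0.14531436008701143
R [[0.5709, -0.1988], [0.6588, -0.204], [0.6494, -0.3522], [0.5616, -0.3444]]
[ 0.6102 -0.2748] 0.14721067360554838 0.08807255532355004 -0.06339225510127366 -0.07420568443255664
[0.62365  0.008425]
-0.027963120727142996
```

Run:
```python
from h import *
im=cv2.imread("pics/top0.png");hsv=cv2.cvtColor(im,cv2.COLOR_BGR2HSV)
m=cv2.inRange(hsv,(150,60,60),(178,200,255))
cs,_=cv2.findContours(m,cv2.RETR_EXTERNAL,cv2.CHAIN_APPROX_NONE)
for c in cs:
    if cv2.contourArea(c)>400:
        bx=cv2.boxPoints(cv2.minAreaRect(c)); print(bx.round(0).tolist(),ray("top",bx,.12)[:,:2].round(3).tolist())
r=cv2.inRange(hsv,(0,180,80),(6,255,255));ys,xs=np.where(r>0);print(ray("top",[(xs.min(),ys.min()),(xs.max(),ys.max())],.02))
print(ray("top",[(288,281),(356,303)],.0))
```

```text
[[402.0, 332.0], [418.0, 298.0], [478.0, 327.0], [462.0, 361.0]] [[0.33, -0.202], [0.417, -0.244], [0.346, -0.396], [0.26, -0.354]]
[[219.0, 346.0], [249.0, 291.0], [283.0, 310.0], [253.0, 364.0]] [[0.294, 0.262], [0.433, 0.187], [0.385, 0.1], [0.247, 0.175]]
[[484.0, 307.0], [497.0, 270.0], [565.0, 293.0], [552.0, 330.0]] [[0.395, -0.413], [0.491, -0.447], [0.434, -0.62], [0.339, -0.585]]
[[ 0.44165434 -0.00071935  0.02      ]
 [ 0.39892204 -0.09072188  0.02      ]]
[[ 0.46361524  0.09629985  0.        ]
 [ 0.4044859  -0.09163441  0.        ]]
```

```bash
cat > plan.py <<'E'
import numpy as np
from scipy.spatial.transform import Rotation as Ro, Slerp
from bench import monitor
L=(0.6147,0.2592,0.125); Rr=(0.610,-0.2748,-0.067)
def rot(psi,phi):
    c,s=np.cos(psi),np.sin(psi);cf,sf=np.cos(phi),np.sin(phi)
    x=np.array([cf*c,cf*s,sf]);z=np.array([sf*c,sf*s,-cf]);return Ro.from_matrix(np.c_[x,np.cross(z,x),z])
def cur():
    o=monitor.get_obs();return o,o["tcp_pos"],Ro.from_rotvec(o["orientation"])
def state():
    o,p,R=cur();m=R.as_matrix();print("t",round(o["clock"],2),"p",p.round(4),"yaw/tilt",round(np.degrees(np.arctan2(m[1,0],m[0,0])),2),round(np.degrees(np.arcsin(m[2,0])),2),"F",o["contact_force"].round(1),"w",round(o["grip_width"],4))
def rows(wps,n):
    """wps list of (p,R); n = rows per segment"""
    _,p,R=cur()
    for (q,Q),k in zip(wps,n):
        q=np.array(q);d=(R.inv()*Q).as_rotvec()
        for i in range(k):
            p2=p+(q-p)/(k-i);R2=R*Ro.from_rotvec(d/k)
            print((R.inv().apply(p2-p)).round(3).tolist(),np.degrees(d/k).round(1).tolist());p,R=p2,R2
def tip(cr,th,phi,s=.108,off=0.,z0=0.,gap=0.):
    x,y,psi=cr;a=np.radians(th);f=np.radians(phi)
    lx=-.045+(.004+gap)*np.cos(a)-s*np.sin(a)+.011*np.cos(f); lz=(.004+gap)*np.sin(a)+s*np.cos(a)+.011*np.sin(f)+z0
    c,sn=np.cos(psi),np.sin(psi)
    return np.array([x+lx*c-off*sn,y+lx*sn+off*c,lz]),rot(psi,f)
E
python3 - <<'E'
from plan import *
state()
p,R=tip(L,0,0,gap=.006); print(p)
up=p.copy();up[2]=.2
rows([(up,R),(p,R)],[16,2])
E
```

```text
t 0.1 p [ 0.2563 -0.6238  0.1907] yaw/tilt 22.34 -0.01 F [-0.4  0.3 -1. ] w 0.0847
[0.59088726 0.25620781 0.108     ]
[0.04, -0.043, -0.001] [-0.0, 0.0, 0.9]
[0.04, -0.044, -0.001] [-0.0, 0.0, 0.9]
[0.039, -0.044, -0.001] [-0.0, 0.0, 0.9]
[0.038, -0.045, -0.001] [-0.0, 0.0, 0.9]
[0.037, -0.045, -0.001] [-0.0, 0.0, 0.9]
[0.037, -0.046, -0.001] [-0.0, 0.0, 0.9]
[0.036, -0.047, -0.001] [-0.0, 0.0, 0.9]
[0.035, -0.047, -0.001] [-0.0, 0.0, 0.9]
[0.034, -0.048, -0.001] [-0.0, 0.0, 0.9]
[0.033, -0.048, -0.001] [-0.0, 0.0, 0.9]
[0.033, -0.049, -0.001] [-0.0, 0.0, 0.9]
[0.032, -0.05, -0.001] [-0.0, 0.0, 0.9]
[0.031, -0.05, -0.001] [-0.0, 0.0, 0.9]
[0.03, -0.051, -0.001] [-0.0, 0.0, 0.9]
[0.029, -0.051, -0.001] [-0.0, 0.0, 0.9]
[0.028, -0.052, -0.001] [-0.0, 0.0, 0.9]
[0.0, 0.0, 0.046] [-0.0, 0.0, 0.0]
[0.0, 0.0, 0.046] [-0.0, 0.0, 0.0]
```

>>> drive_tool:
  commands:
    - {"linear": [0.04, -0.043, -0.003], "dr": [0, 0, 0.9], "jaw": 1}
    - {"linear": [0.04, -0.044, -0.003], "dr": [0, 0, 0.9], "jaw": 1}
    - {"linear": [0.039, -0.044, -0.003], "dr": [0, 0, 0.9], "jaw": 1}
    - {"linear": [0.038, -0.045, -0.003], "dr": [0, 0, 0.9], "jaw": 1}
    - {"linear": [0.037, -0.045, -0.001], "dr": [0, 0, 0.9], "jaw": 1}
    - {"linear": [0.037, -0.046, -0.001], "dr": [0, 0, 0.9], "jaw": 1}
    - {"linear": [0.036, -0.047, -0.001], "dr": [0, 0, 0.9], "jaw": 1}
    - {"linear": [0.035, -0.047, -0.001], "dr": [0, 0, 0.9], "jaw": 1}
  force: 40

```text
clock: 1.1
tcp_pos: [0.4255, -0.174, 0.2044]
orientation: [-3.114, -0.394, 0.006]
contact_force: [0.6, -0.6, -0.7]
grip_width: 0.0001
```

Run:
```python
from plan import *
state()
p,R=tip(L,0,0,gap=.006)
up=p.copy();up[2]=.2
rows([(up,R)],[8])
```

```text
t 1.1 p [ 0.4255 -0.174   0.2044] yaw/tilt 14.4 -0.19 F [ 0.6 -0.6 -0.7] w 0.0001
[0.033, -0.047, 0.001] [-0.0, 0.0, 0.9]
[0.033, -0.047, 0.001] [-0.0, 0.0, 0.9]
[0.032, -0.048, 0.001] [-0.0, 0.0, 0.9]
[0.031, -0.048, 0.001] [-0.0, 0.0, 0.9]
[0.03, -0.049, 0.001] [-0.0, 0.0, 0.9]
[0.03, -0.049, 0.001] [-0.0, 0.0, 0.9]
[0.029, -0.05, 0.001] [-0.0, 0.0, 0.9]
[0.028, -0.05, 0.001] [-0.0, 0.0, 0.9]
```

>>> drive_tool:
  commands:
    - {"linear": [0.033, -0.047, 0.001], "dr": [0, 0, 0.9], "jaw": 1}
    - {"linear": [0.033, -0.047, 0.001], "dr": [0, 0, 0.9], "jaw": 1}
    - {"linear": [0.032, -0.048, 0.001], "dr": [0, 0, 0.9], "jaw": 1}
    - {"linear": [0.031, -0.048, 0.001], "dr": [0, 0, 0.9], "jaw": 1}
    - {"linear": [0.03, -0.049, 0.001], "dr": [0, 0, 0.9], "jaw": 1}
    - {"linear": [0.03, -0.049, 0.001], "dr": [0, 0, 0.9], "jaw": 1}
    - {"linear": [0.029, -0.05, 0.001], "dr": [0, 0, 0.9], "jaw": 1}
    - {"linear": [0.028, -0.05, 0.001], "dr": [0, 0, 0.9], "jaw": 1}

```text
clock: 2.1
tcp_pos: [0.5947, 0.2671, 0.1945]
orientation: [3.136, 0.186, -0.008]
contact_force: [1.0, -0.2, 1.0]
grip_width: 0.0002
```

Run:
```python
from plan import *
state()
p,R=tip(L,0,0,gap=.006)
up=p.copy();up[2]=.15
rows([(up,R),(p,R)],[2,2])
```

```text
t 2.1 p [0.5947 0.2671 0.1945] yaw/tilt 6.8 -0.3 F [ 1.  -0.2  1. ] w 0.0002
[-0.002, 0.005, 0.022] [0.0, 0.1, -0.2]
[-0.002, 0.005, 0.022] [0.0, 0.1, -0.2]
[0.0, -0.0, 0.021] [0.0, 0.0, 0.0]
[0.0, -0.0, 0.021] [0.0, 0.0, 0.0]
```

>>> drive_tool:
  commands:
    - {"linear": [-0.002, 0.005, 0.022], "dr": [0, 0, 0], "jaw": 1}
    - {"linear": [-0.002, 0.005, 0.022], "dr": [0, 0.2, -0.4], "jaw": 1}
    - {"linear": [0, 0, 0.021], "dr": [0, 0, 0], "jaw": 1}
    - {"linear": [0, 0, 0.018], "dr": [0, 0, 0], "jaw": 1}
    - {"linear": [0, 0, 0], "dr": [0, 0, 0], "jaw": 1}

```text
clock: 2.72
tcp_pos: [0.5897, 0.2638, 0.1062]
orientation: [-3.132, -0.211, 0.008]
contact_force: [0.3, -0.2, 0.2]
grip_width: 0.0003
```

Run:
```python
from plan import *
from bench import viewer
import cv2
state()
im=viewer.grab_frame("top"); cv2.imwrite("pics/top1.png",im[:,:,::-1])
from h import crop; crop("pics/top1.png","pics/top1c.png",(170,160,370,300),4)
```

```text
t 2.73 p [0.5897 0.2638 0.1062] yaw/tilt 7.7 -0.3 F [ 0.3 -0.2  0.2] w 0.0003
```

View pics/top1c.png

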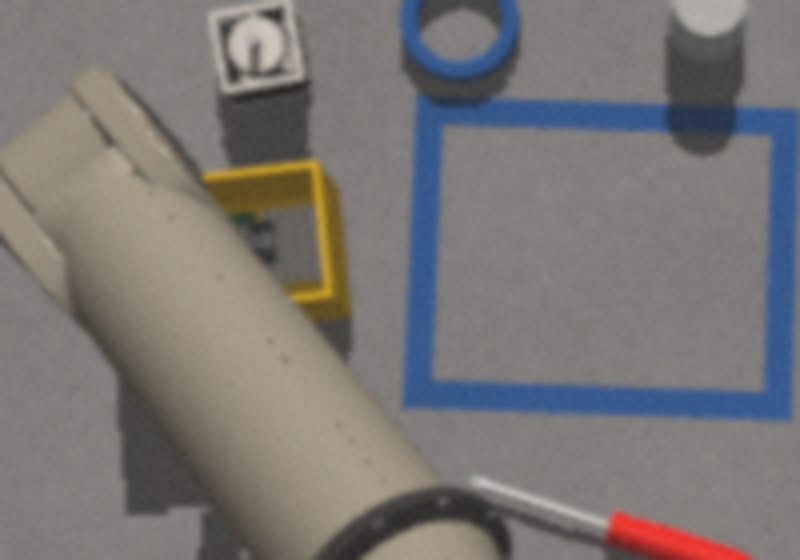

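Run:
```python
from plan import *
ths=[0,5,10,15,20,25,30]
rows([tip(L,t,.4*t,s=.106,off=.005) for t in ths],[1]*7)
```

```text
[-0.007, 0.003, 0.001] [-0.2, 0.2, 0.5]
[-0.009, 0.0, -0.0] [-0.0, 2.0, -0.0]
[-0.009, 0.0, 0.0] [0.0, 2.0, -0.0]
[-0.009, 0.0, 0.001] [-0.0, 2.0, 0.0]
[-0.009, -0.0, 0.001] [-0.0, 2.0, -0.0]
[-0.009, 0.0, 0.002] [-0.0, 2.0, 0.0]
[-0.009, 0.0, 0.002] [-0.0, 2.0, -0.0]
```

>>> drive_tool:
  commands:
    - {"linear": [-0.007, 0.003, 0], "dr": [0, 0, 0], "jaw": 1}
    - {"linear": [-0.009, 0, 0], "dr": [0, 2, 0], "jaw": 1}
    - {"linear": [-0.009, 0, 0], "dr": [0, 2, 0], "jaw": 1}
    - {"linear": [-0.009, 0, 0.001], "dr": [0, 2, 0], "jaw": 1}

```text
clock: 3.28
tcp_pos: [0.5588, 0.2569, 0.1094]
orientation: [-3.117, -0.206, -0.172]
contact_force: [0.2, -0.7, -0.2]
grip_width: 0.0002
```

Run:
```python
from plan import *
from bench import viewer
import cv2
state()
ths=[15,20,25,30,35,40,45,50]
print(tip(L,15,6,s=.106)[0])
rows([tip(L,t,.4*t,s=.106,off=.005) for t in ths],[1]*8)
im=viewer.grab_frame("scene"); cv2.imwrite("pics/s1.png",im[:,:,::-1])
from h import crop; crop("pics/s1.png","pics/s1c.png",(250,200,490,380),3)
```

```text
t 3.27 p [0.5588 0.2569 0.1094] yaw/tilt 7.53 6.34 F [ 0.2 -0.7 -0.2] w 0.0002
[0.55751828 0.25201482 0.10457323]
[-0.002, -0.0, 0.005] [-0.4, -0.3, 0.4]
[-0.009, -0.0, 0.001] [-0.0, 2.0, 0.0]
[-0.009, 0.0, 0.002] [-0.0, 2.0, 0.0]
[-0.009, 0.0, 0.002] [-0.0, 2.0, -0.0]
[-0.009, -0.0, 0.003] [0.0, 2.0, -0.0]
[-0.009, 0.0, 0.003] [0.0, 2.0, 0.0]
[-0.008, -0.0, 0.003] [-0.0, 2.0, 0.0]
[-0.008, -0.0, 0.004] [-0.0, 2.0, -0.0]
```

View pics/s1c.png

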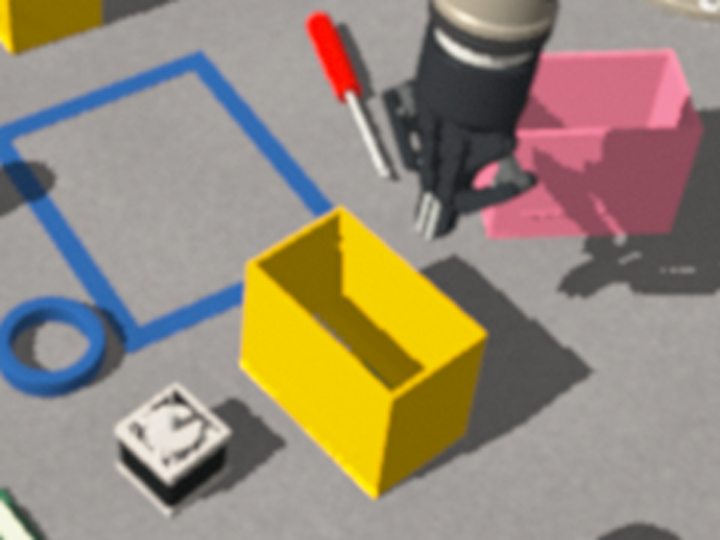

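Run:
```python
from plan import *
from h import *
_,p,R=cur(); print("tcp px",proj("scene",p),"crop",(proj("scene",p)-[250,200])*3)
print(R.as_matrix())
b,t=crate(*L)
print(((proj("scene",t)-[250,200])*3).round(),((proj("scene",b)-[250,200])*3).round())
```

```text
tcp px [[390.92614219 288.05458666]] crop [[422.77842658 264.16375997]]
[[ 0.98521366  0.13313635  0.10783673]
 [ 0.13178339 -0.99108457  0.01960909]
 [ 0.109486   -0.00510805 -0.99397521]]
[[336. 197.]
 [482. 325.]
 [386. 391.]
 [241. 255.]] [[324. 300.]
 [460. 426.]
 [370. 491.]
 [236. 357.]]
```

Run:
```python
from plan import *
from h import *
from bench import viewer
state()
b,t=crate(*L)
im=viewer.grab_frame("scene"); im=im[:,:,::-1].copy(); cv2.imwrite("pics/s2.png",im)
c=viewer.calibration("scene"); print(np.abs(c["t"]-cal("scene")[2]).max())
crop("pics/s2.png","pics/s2c.png",(350,190,450,290),7)
w=viewer.grab_frame("wrist"); cv2.imwrite("pics/w2.png",w[:,:,::-1])
```

```text
t 3.33 p [0.5564 0.2568 0.1089] yaw/tilt 7.62 6.29 F [-3.6 -0.3 -1.8] w -0.0
0.0
```

View pics/s2c.png

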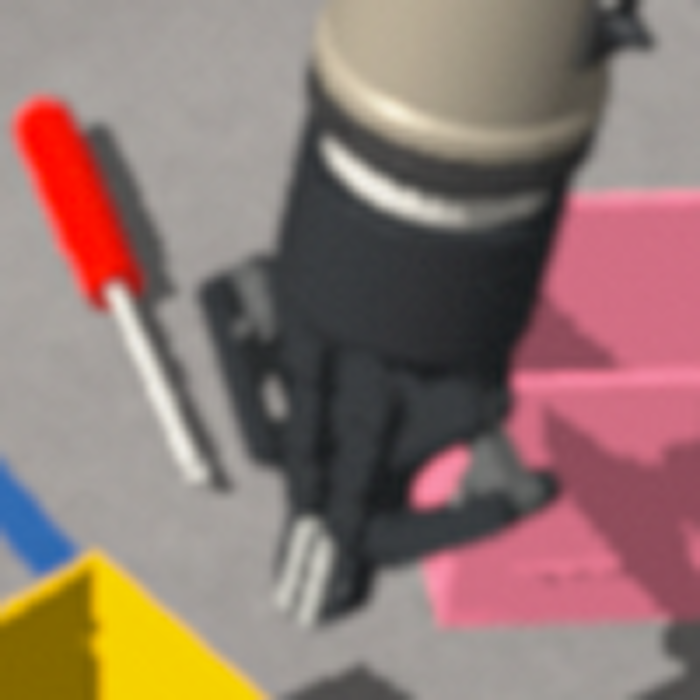

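View pics/w2.png

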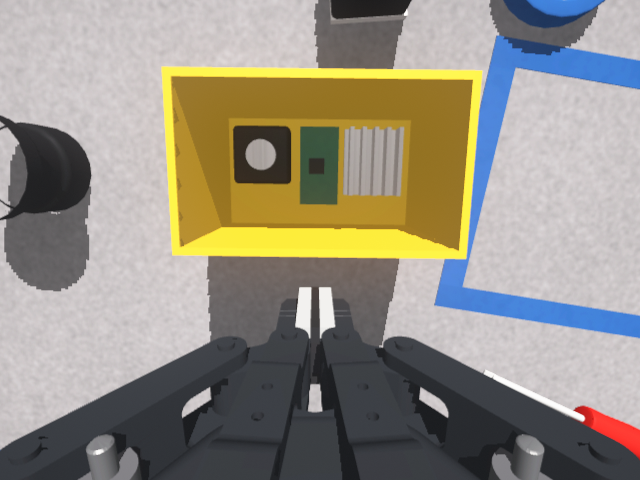

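Run:
```python
from plan import *
from h import *
from bench import viewer
c=viewer.calibration("wrist");c=(c["K"],c["R"],c["t"])
_,p,R=cur(); print("tcp px",proj("",p,c),p, "cam",-c[1].T@c[2])
print("rim wrist",ray("",[(173,257),(163,67),(481,70),(467,258)],.12,c).round(4)[:,:2].tolist())
print("rim model",crate(*L)[1].round(4)[:,:2].tolist())
print("scene rim",ray("scene",np.array([(487,332),(392,393),(248,262),(341,208)])/3+[250,200],.12).round(4)[:,:2].tolist())
print("scene tip at .109",ray("scene",np.array([(290,620)])/7+[350,190],.109))
```

```text
tcp px [[313.62753379 274.04978073]] [0.55837214 0.25690013 0.10919355] cam [0.60791606 0.26181708 0.29744509]
rim wrist [[0.5605, 0.3295], [0.6506, 0.3401], [0.6687, 0.1928], [0.58, 0.181]]
rim model [[0.5794, 0.1792], [0.5607, 0.328], [0.65, 0.3392], [0.6687, 0.1904]]
scene rim [[0.5618, 0.3348], [0.6478, 0.3425], [0.6683, 0.1985], [0.5822, 0.19]]
scene tip at .109 [[0.5391642  0.23567902 0.109     ]]
```

Run:
```python
from plan import *
from h import *
from bench import viewer
c=viewer.calibration("wrist");c=(c["K"],c["R"],c["t"]); print(c[0])
s=cal("scene")
P=lambda c:c[0]@np.c_[c[1],c[2]]
for q in ((391.4,277.4),(389.2,275)):
    X=cv2.triangulatePoints(P(s),P(c),np.array(q).reshape(2,1),np.array([315.,288]).reshape(2,1)); print((X[:3]/X[3]).ravel())
_,p,R=cur()
for d in (0,-.01,-.02,-.03): print(d,proj("",p+R.apply([0,0,d]),c),proj("scene",p+R.apply([0,0,d])))
```

```text
[[355.90357371   0.         314.70723016]
 [  0.         355.90357371 242.94449732]
 [  0.           0.           1.        ]]
[0.56098139 0.25691492 0.1463692 ]
[0.56641072 0.25618745 0.15672479]
0 [[313.62753379 274.04978073]] [[390.23487968 288.38262711]]
-0.01 [[313.56082285 280.99966526]] [[391.09528687 285.12170334]]
-0.02 [[313.48677396 288.71400984]] [[391.96515217 281.82493358]]
-0.03 [[313.40410595 297.3262866 ]] [[392.84463238 278.49172351]]
```

```bash
cat >> plan.py <<'E'
_tip=tip
D=.022
def tip(cr,th,phi,s=.106,off=0.,**k):
    p,R=_tip(cr,th,phi,s=s,off=off,**k); return p+R.apply([0,0,D]),R
E
python3 - <<'E'
from plan import *
p,R=tip(L,0,0,gap=.006,off=.0)
u=p.copy();u[2]=.135
u0=cur()[1].copy();u0[2]=.135
print(p); rows([(u0,R),(u,R),(p,R)],[1,1,3])
E
```

```text
[0.59088726 0.25620781 0.084     ]
[0.003, -0.0, -0.026] [-0.3, -6.2, 0.5]
[0.032, 0.005, 0.0] [0.0, 0.0, -0.0]
[-0.0, 0.0, 0.017] [-0.0, -0.0, -0.0]
[-0.0, 0.0, 0.017] [-0.0, -0.0, -0.0]
[-0.0, 0.0, 0.017] [-0.0, -0.0, -0.0]
```

>>> drive_tool:
  commands:
    - {"linear": [0.003, 0, -0.03], "dr": [0, -6.2, 0.5], "jaw": 1}
    - {"linear": [0.032, 0.005, 0], "dr": [0, 0, 0], "jaw": 1}
    - {"linear": [0, 0, 0], "dr": [0, 0, 0], "jaw": 1}

```text
clock: 3.8
tcp_pos: [0.5925, 0.2553, 0.1417]
orientation: [-3.129, -0.194, 0.006]
contact_force: [-0.5, -1.0, -0.3]
grip_width: -0.0
```

Run:
```python
from plan import *
state()
p,R=tip(L,0,0,gap=.006)
rows([(p,R)],[3])
```

```text
t 3.8 p [0.5925 0.2553 0.1417] yaw/tilt 7.11 -0.19 F [-0.5 -1.  -0.3] w -0.0
[-0.0, -0.0, 0.019] [-0.1, 0.1, -0.0]
[-0.0, -0.0, 0.019] [-0.1, 0.1, -0.0]
[-0.0, -0.0, 0.019] [-0.1, 0.1, -0.0]
```

>>> drive_tool:
  commands:
    - {"linear": [0, 0, 0.019], "dr": [0, 0, 0], "jaw": 1}
    - {"linear": [0, 0, 0.019], "dr": [0, 0, 0], "jaw": 1}
    - {"linear": [0, 0, 0.018], "dr": [0, 0, 0], "jaw": 1}
    - {"linear": [0, 0, 0], "dr": [0, 0, 0], "jaw": 1}

```text
clock: 4.3
tcp_pos: [0.5893, 0.2555, 0.0801]
orientation: [-3.13, -0.197, 0.013]
contact_force: [0.6, 0.0, 0.3]
grip_width: 0.0002
```

Run:
```python
from plan import *
from bench import viewer
import cv2
state()
rows([tip(L,t,.4*t) for t in [0,5,10,15,20,25,30]],[1]*7)
w=viewer.grab_frame("wrist"); cv2.imwrite("pics/w3.png",w[:,:,::-1])
```

```text
t 4.3 p [0.5893 0.2555 0.0801] yaw/tilt 7.2 -0.44 F [0.6 0.  0.3] w 0.0002
[-0.004, -0.0, -0.004] [-0.3, 0.4, 0.0]
[-0.008, 0.0, -0.0] [-0.0, 2.0, 0.0]
[-0.008, 0.0, 0.0] [0.0, 2.0, -0.0]
[-0.008, 0.0, 0.001] [-0.0, 2.0, 0.0]
[-0.008, -0.0, 0.001] [-0.0, 2.0, -0.0]
[-0.008, 0.0, 0.002] [-0.0, 2.0, 0.0]
[-0.008, -0.0, 0.002] [-0.0, 2.0, -0.0]
```

View pics/w3.png

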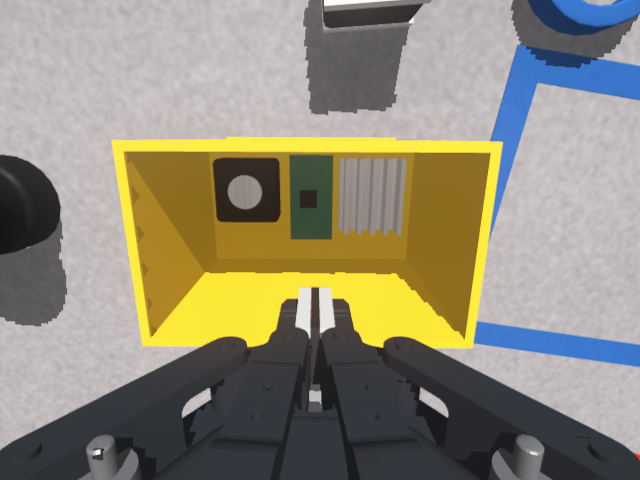

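>>> drive_tool:
  commands:
    - {"linear": [-0.004, 0, -0.003], "dr": [0, 0.4, 0], "jaw": 1}
    - {"linear": [-0.008, 0, 0], "dr": [0, 2, 0], "jaw": 1}
    - {"linear": [-0.008, 0, 0.001], "dr": [0, 2, 0], "jaw": 1}
    - {"linear": [-0.008, 0, 0.001], "dr": [0, 2, 0], "jaw": 1}

```text
clock: 4.85
tcp_pos: [0.5637, 0.254, 0.0848]
orientation: [-3.114, -0.194, -0.178]
contact_force: [0.5, 0.4, -0.4]
grip_width: -0.0
```

Run:
```python
from plan import *
from bench import viewer
import cv2
state()
print(tip(L,15,6)[0])
rows([tip(L,t,.4*t) for t in [15,20,25,30,35,40,45,50]],[1]*8)
im=viewer.grab_frame("scene"); cv2.imwrite("pics/s3.png",im[:,:,::-1])
from h import crop; crop("pics/s3.png","pics/s3c.png",(290,190,450,370),3.2)
```

```text
t 4.85 p [0.5637 0.254  0.0848] yaw/tilt 7.1 6.59 F [ 0.5  0.4 -0.4] w -0.0
[0.55979997 0.25230153 0.08269375]
[-0.004, 0.001, 0.002] [-0.5, -0.6, -0.1]
[-0.008, -0.0, 0.001] [-0.0, 2.0, -0.0]
[-0.008, 0.0, 0.002] [-0.0, 2.0, 0.0]
[-0.008, -0.0, 0.002] [-0.0, 2.0, -0.0]
[-0.008, 0.0, 0.003] [0.0, 2.0, -0.0]
[-0.008, 0.0, 0.003] [0.0, 2.0, 0.0]
[-0.008, 0.0, 0.003] [-0.0, 2.0, 0.0]
[-0.007, -0.0, 0.004] [-0.0, 2.0, -0.0]
```

View pics/s3c.png

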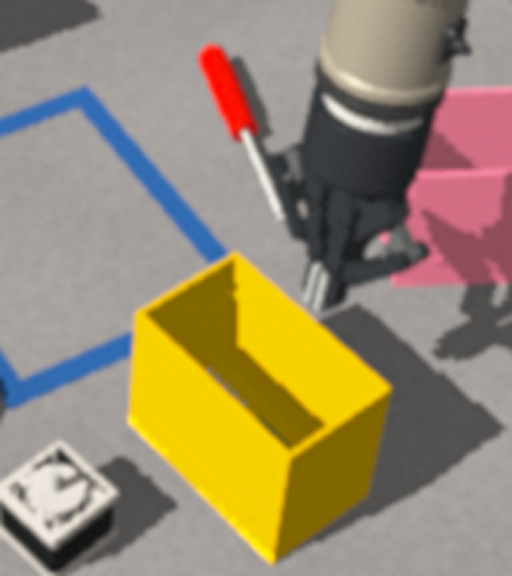

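Run:
```python
from plan import *
from h import *
from bench import viewer
print(cur()[0]["clock"])
w=viewer.grab_frame("wrist"); c=viewer.calibration("wrist");c=(c["K"],c["R"],c["t"])
cv2.imwrite("pics/w4.png",w[:,:,::-1])
_,p,R=cur()
print(p)
for d in (0,-.02,-.03,-.04,-.05): print(d,*[np.r_[proj("",p+R.apply([x,0,d]),c)[0],proj("scene",p+R.apply([x,0,d]))[0]].round(1) for x in (0,.011)])
K,Rc,t=c; print("cam in tool",R.inv().apply(-Rc.T@t-p), "Rc tool", (Rc@R.as_matrix()).round(3))
```

```text
4.9
[0.56192833 0.25398798 0.08446209]
0 [313.6 274.1 386.9 295.5] [313.6 254.9 383.3 297.5]
-0.02 [313.4 288.8 388.5 289.1] [313.4 267.7 384.9 291.1]
-0.03 [313.4 297.4 389.4 285.8] [313.3 275.2 385.8 287.8]
-0.04 [313.3 307.1 390.3 282.5] [313.2 283.7 386.6 284.5]
-0.05 [313.2 318.1 391.1 279.2] [313.1 293.3 387.5 281.2]
cam in tool [ 0.06989501  0.00075802 -0.18181653] Rc tool [[-0.001  1.     0.001]
 [-0.961 -0.001 -0.276]
 [-0.276 -0.001  0.961]]
```

View pics/w4.png

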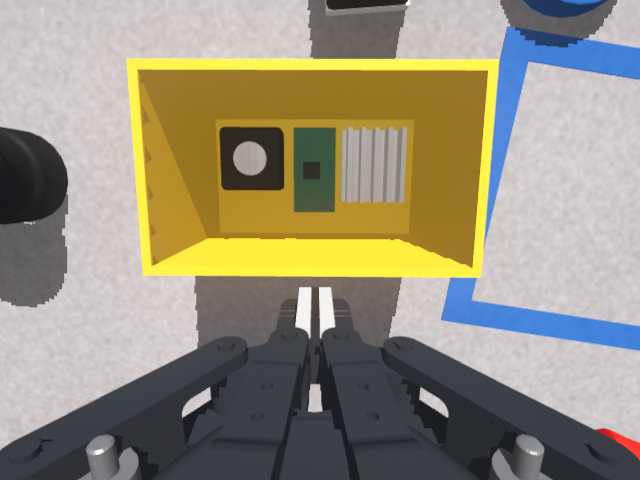

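```bash
sed -i 's/^D=.*/D=.043/' plan.py
python3 - <<'E'
from plan import *
state()
p,R=tip(L,0,0,gap=.009)
u=p.copy();u[2]=.125
u0=cur()[1].copy();u0[2]=.125
print(p); rows([(u0,R),(u,R),(p,R)],[1,1,3])
E
```

```text
t 4.95 p [0.5619 0.254  0.0845] yaw/tilt 7.21 6.45 F [-0.5 -0.   0.6] w 0.0
[0.59386385 0.25658183 0.063     ]
[0.005, -0.0, -0.04] [-0.5, -6.4, 0.1]
[0.032, 0.001, -0.0] [0.0, 0.0, 0.0]
[0.0, -0.0, 0.021] [0.0, 0.0, -0.0]
[0.0, -0.0, 0.021] [0.0, 0.0, -0.0]
[0.0, -0.0, 0.021] [0.0, 0.0, -0.0]
```

>>> drive_tool:
  commands:
    - {"linear": [0.005, 0, -0.04], "dr": [-0.3, -6.4, 0], "jaw": 1}
    - {"linear": [0.032, 0.001, 0], "dr": [0, 0, 0], "jaw": 1}
    - {"linear": [0.002, 0, 0], "dr": [0, 0, 0], "jaw": 1}
    - {"linear": [0, 0, 0.022], "dr": [0, 0, 0], "jaw": 1}
    - {"linear": [0, 0, 0.021], "dr": [0, 0, 0], "jaw": 1}
    - {"linear": [0, 0, 0.02], "dr": [0, 0, 0], "jaw": 1}
    - {"linear": [0, 0, 0], "dr": [0, 0, 0], "jaw": 1}

```text
clock: 5.82
tcp_pos: [0.5958, 0.2581, 0.063]
orientation: [-3.131, -0.202, 0.006]
contact_force: [0.5, -0.1, 0.0]
grip_width: -0.0004
```

Run:
```python
from plan import *
from bench import viewer
import cv2
state()
im=viewer.grab_frame("scene"); cv2.imwrite("pics/s5.png",im[:,:,::-1])
from h import crop; crop("pics/s5.png","pics/s5c.png",(290,190,450,370),3.2)
state()
rows([tip(L,t,.4*t) for t in [0,5,10,15,20,25,30]],[1]*7)
```

```text
t 5.83 p [0.5958 0.2581 0.063 ] yaw/tilt 7.39 -0.19 F [ 0.5 -0.1  0. ] w -0.0004
t 5.88 p [0.5965 0.2586 0.0641] yaw/tilt 7.39 -0.09 F [-0.3 -0.2  1.6] w -0.0002
[-0.012, 0.002, 0.001] [-0.3, 0.1, 0.2]
[-0.008, -0.0, -0.0] [0.0, 2.0, -0.0]
[-0.008, 0.0, 0.0] [0.0, 2.0, -0.0]
[-0.008, -0.0, 0.001] [-0.0, 2.0, 0.0]
[-0.008, -0.0, 0.001] [-0.0, 2.0, -0.0]
[-0.008, 0.0, 0.002] [-0.0, 2.0, 0.0]
[-0.007, 0.0, 0.002] [-0.0, 2.0, -0.0]
```

View pics/s5c.png

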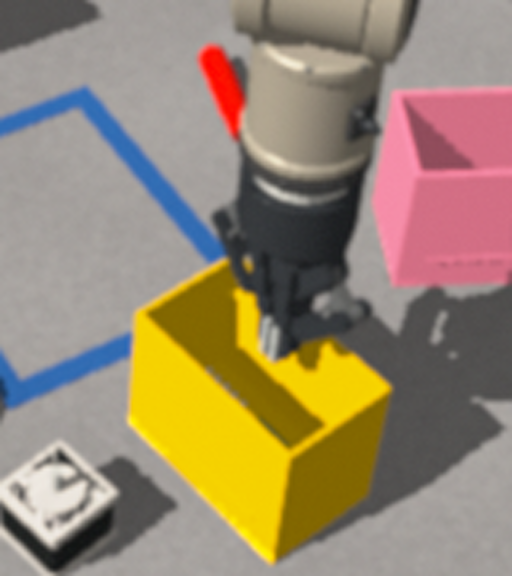

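>>> drive_tool:
  commands:
    - {"linear": [-0.012, 0.002, 0.001], "dr": [0, 0, 0], "jaw": 1}
    - {"linear": [-0.008, 0, 0], "dr": [0, 2, 0], "jaw": 1}
    - {"linear": [-0.008, 0, 0.001], "dr": [0, 2, 0], "jaw": 1}
    - {"linear": [-0.008, 0, 0.001], "dr": [0, 2, 0], "jaw": 1}

```text
clock: 6.38
tcp_pos: [0.5632, 0.2528, 0.0639]
orientation: [-3.114, -0.198, -0.178]
contact_force: [2.6, 1.0, -1.3]
grip_width: 0.0001
```

Run:
```python
from plan import *
from bench import viewer
import cv2
state()
print(tip(L,15,6)[0])
im=viewer.grab_frame("scene"); cv2.imwrite("pics/s6.png",im[:,:,::-1])
from h import crop; crop("pics/s6.png","pics/s6c.png",(290,190,450,370),3.2)
state()
rows([tip(L,t,.4*t) for t in [15,20,25,30,35,40,45,50]],[1]*8)
```

```text
t 6.38 p [0.5632 0.2528 0.0639] yaw/tilt 7.26 6.58 F [ 2.6  1.  -1.3] w 0.0001
[0.56197794 0.2525752  0.06180879]
t 6.42 p [0.5608 0.2527 0.0634] yaw/tilt 7.34 6.52 F [-1.8 -0.7  0.4] w 0.0004
[0.001, 0.0, 0.002] [-0.5, -0.5, 0.2]
[-0.008, -0.0, 0.001] [0.0, 2.0, -0.0]
[-0.008, 0.0, 0.002] [-0.0, 2.0, 0.0]
[-0.007, 0.0, 0.002] [-0.0, 2.0, -0.0]
[-0.007, 0.0, 0.003] [0.0, 2.0, -0.0]
[-0.007, -0.0, 0.003] [0.0, 2.0, 0.0]
[-0.007, 0.0, 0.003] [-0.0, 2.0, 0.0]
[-0.007, -0.0, 0.004] [-0.0, 2.0, -0.0]
```

View pics/s6c.png

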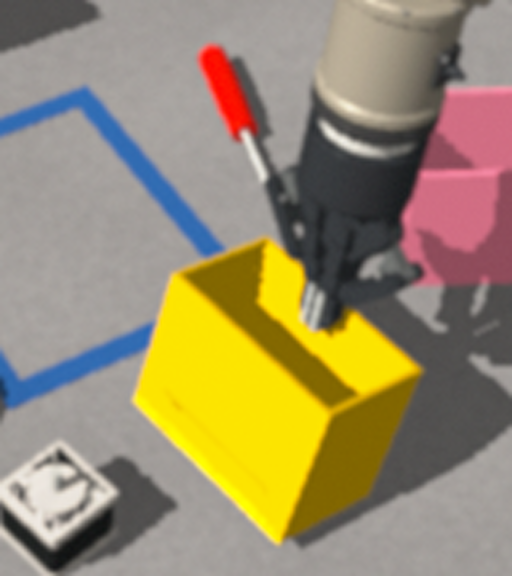

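>>> drive_tool:
  commands:
    - {"linear": [-0.005, 0, 0.002], "dr": [-0.3, 1, 0], "jaw": 1}
    - {"linear": [-0.008, 0, 0.002], "dr": [0, 2, 0], "jaw": 1}
    - {"linear": [-0.007, 0, 0.002], "dr": [0, 2, 0], "jaw": 1}
    - {"linear": [-0.007, 0, 0.003], "dr": [0, 2, 0], "jaw": 1}
    - {"linear": [-0.007, 0, 0.003], "dr": [0, 2, 0], "jaw": 1}

```text
clock: 7.05
tcp_pos: [0.5323, 0.2498, 0.0496]
orientation: [-3.081, -0.194, -0.44]
contact_force: [1.8, -0.1, -1.0]
grip_width: -0.0
```

Run:
```python
from plan import *
from bench import viewer
import cv2
state()
for t in (30,35,40,45):print(t,tip(L,t,.4*t)[0])
im=viewer.grab_frame("scene"); cv2.imwrite("pics/s7.png",im[:,:,::-1])
from h import crop; crop("pics/s7.png","pics/s7c.png",(290,190,450,370),3.2)
state()
rows([tip(L,t,.4*t) for t in [45,50,55,60]],[1]*4)
```

```text
t 7.05 p [0.5323 0.2498 0.0496] yaw/tilt 7.14 16.29 F [ 1.8 -0.1 -1. ] w -0.0
30 [0.54044782 0.24986983 0.05402537]
35 [0.53388887 0.24904567 0.05006285]
40 [0.52773881 0.24827288 0.04546962]
45 [0.52205301 0.24755843 0.0402855 ]
t 7.1 p [0.5298 0.2494 0.0484] yaw/tilt 7.24 16.2 F [-2.1 -0.  -0.5] w 0.0001
[-0.01, 0.001, 0.006] [-0.3, 1.8, 0.1]
[-0.007, -0.0, 0.004] [0.0, 2.0, -0.0]
[-0.006, -0.0, 0.004] [0.0, 2.0, 0.0]
[-0.006, 0.0, 0.005] [0.0, 2.0, -0.0]
```

View pics/s7c.png

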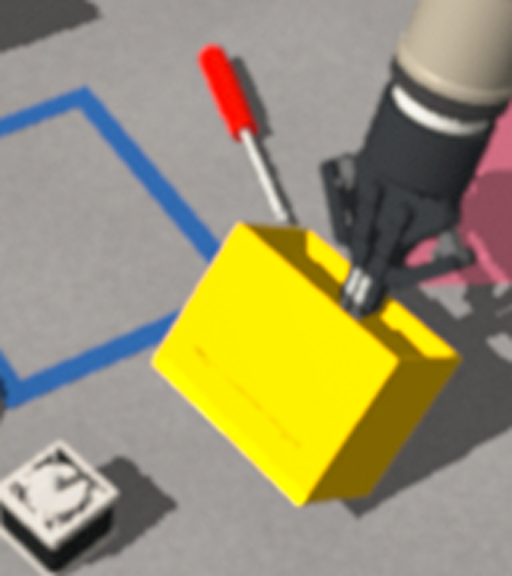

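>>> drive_tool:
  commands:
    - {"linear": [-0.007, 0, 0.004], "dr": [-0.2, 2, 0], "jaw": 1}
    - {"linear": [-0.007, 0, 0.004], "dr": [0, 2, 0], "jaw": 1}
    - {"linear": [-0.007, 0, 0.004], "dr": [0, 2, 0], "jaw": 1}
    - {"linear": [-0.006, 0, 0.005], "dr": [0, 2, 0], "jaw": 1}

```text
clock: 7.6
tcp_pos: [0.5133, 0.2481, 0.0313]
orientation: [-3.045, -0.19, -0.643]
contact_force: [1.0, 3.8, -0.7]
grip_width: -0.0
```

Run:
```python
from plan import *
from bench import viewer
import cv2
state()
for t in (50,55,60,65):print(t,tip(L,t,.4*t)[0])
im=viewer.grab_frame("scene"); cv2.imwrite("pics/s8.png",im[:,:,::-1])
from h import crop; crop("pics/s8.png","pics/s8c.png",(290,190,450,370),3.2)
state()
```

```text
t 7.6 p [0.5133 0.2481 0.0313] yaw/tilt 7.18 23.84 F [ 1.   3.8 -0.7] w -0.0
50 [0.51688313 0.24690881 0.0345551 ]
55 [0.51227672 0.24632999 0.02832748]
60 [0.50827686 0.24582739 0.02165575]
65 [0.5049218  0.24540581 0.01459671]
t 7.65 p [0.5122 0.2485 0.0314] yaw/tilt 7.37 23.88 F [-0.2 -1.4 -0.3] w -0.0001
```

View pics/s8c.png

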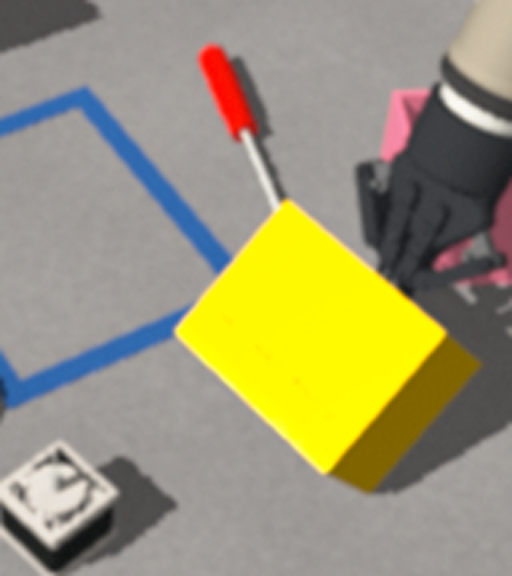

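Run:
```python
from h import *
from plan import L
x,y,ps=L;c,s=np.cos(ps),np.sin(ps)
def pt(th,v,fa=.09,h=0):
    a=np.radians(th);lx=-.045+fa*np.cos(a)-h*np.sin(a);return [x+lx*c-v*s,y+lx*s+v*c,fa*np.sin(a)+h*np.cos(a)]
for th in (45,50,55,60,65): print(th,((proj("scene",[pt(th,.075),pt(th,-.075),pt(th,-.075,h=.12),pt(th,.075,fa=0)])+[2,2.3]-[290,190])*3.2).round().tolist())
```

```text
45 [[312.0, 487.0], [162.0, 346.0], [263.0, 207.0], [369.0, 493.0]]
50 [[319.0, 478.0], [169.0, 337.0], [276.0, 201.0], [369.0, 493.0]]
55 [[327.0, 469.0], [176.0, 328.0], [289.0, 197.0], [369.0, 493.0]]
60 [[335.0, 460.0], [184.0, 320.0], [301.0, 194.0], [369.0, 493.0]]
65 [[343.0, 451.0], [191.0, 312.0], [313.0, 192.0], [369.0, 493.0]]
```

Run:
```python
from plan import *
_,p,R=cur()
a=[tip(L,t,24+.4*(t-54)) for t in (54,58,62,65)]
rows([(p+q-a[0][0],Q) for q,Q in a[1:]],[1]*3)
```

```text
[-0.005, -0.0, 0.003] [0.4, 1.7, 0.2]
[-0.005, 0.0, 0.004] [0.0, 1.6, 0.0]
[-0.004, -0.0, 0.003] [-0.0, 1.2, 0.0]
```

>>> drive_tool:
  commands:
    - {"linear": [-0.005, 0, 0.003], "dr": [0, 1.7, 0], "jaw": 1}
    - {"linear": [-0.005, 0, 0.004], "dr": [0, 1.6, 0], "jaw": 1}
    - {"linear": [-0.003, 0, 0.003], "dr": [0, 1, 0], "jaw": 1}

```text
clock: 8.02
tcp_pos: [0.5113, 0.256, 0.0443]
orientation: [-3.055, -0.197, -0.699]
contact_force: [0.4, -0.5, 1.3]
grip_width: 0.0
```

Run:
```python
from plan import *
from bench import viewer
import cv2
state()
im=viewer.grab_frame("scene"); cv2.imwrite("pics/s9.png",im[:,:,::-1])
from h import crop; crop("pics/s9.png","pics/s9c.png",(290,190,450,370),3.2)
state()
```

```text
t 8.03 p [0.5113 0.256  0.0443] yaw/tilt 7.78 25.69 F [ 0.4 -0.5  1.3] w 0.0
t 8.07 p [0.5113 0.2563 0.0444] yaw/tilt 7.8 25.7 F [0.3 0.5 1. ] w 0.0002
```

View pics/s9c.png

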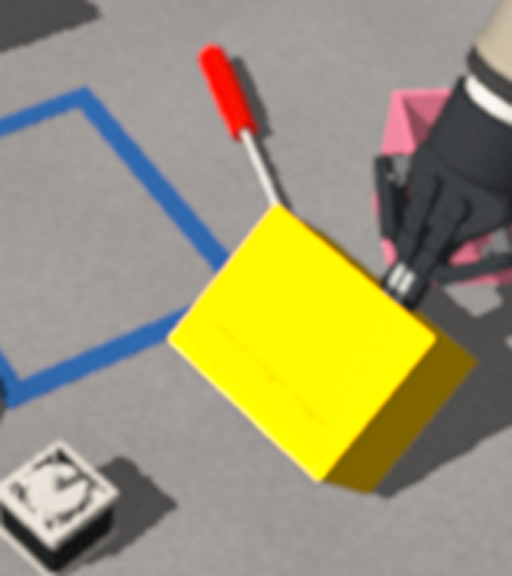

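Run:
```python
from plan import *
o,p,R=cur(); print(o["joints"].round(3),o["tau"].round(1))
```

```text
[-1.088  0.406  0.399  2.289  0.8    0.17  -2.958] [ -0.1 -38.6   5.3 -15.    0.3  -0.2   0. ]
```

```bash
cat >> plan.py <<'E'
def edge(p,R): return p+R.apply([-.011,0,-D])
def loc(cr,E):
    x,y,ps=cr;c,s=np.cos(ps),np.sin(ps);d=E-np.array([x,y,0]);return np.array([c*d[0]+s*d[1]+.045,-s*d[0]+c*d[1],d[2]])
E
python3 - <<'E'
from plan import *
for th,p,r in ((54,[0.5122,0.2485,0.0314],[-3.045,-0.19,-0.643]),(49.5,*cur()[0:0],) ) if 0 else ((54,[0.5122,0.2485,0.0314],[-3.045,-0.19,-0.643]),(49.5,cur()[1],cur()[2].as_rotvec())):
    l=loc(L,edge(np.array(p),Ro.from_rotvec(r)));a=np.radians(th)
    print(l.round(4),"u",(l[0]*np.cos(a)+l[2]*np.sin(a)).round(4),"s",(-l[0]*np.sin(a)+l[2]*np.cos(a)).round(4))
_,p,R=cur();E=edge(p,R);Q=rot(L[2],np.radians(14));q=E+Q.apply([.011,0,D])-[0,.005,0]
rows([(q,Q)],[4])
E
```

```text
[-0.0855  0.0023  0.0663] u 0.0034 s 0.1081
[-0.0865  0.011   0.0783] u 0.0033 s 0.1167
[-0.002, 0.001, 0.0] [0.4, -2.9, 0.1]
[-0.002, 0.001, 0.0] [0.4, -2.9, 0.1]
[-0.002, 0.001, 0.001] [0.4, -2.9, 0.1]
[-0.002, 0.001, 0.001] [0.4, -2.9, 0.1]
```

Run:
```python
from plan import *
rows([tip(L,50,20,s=.113,off=.008),tip(L,51,15,s=.109,off=.005)],[2,2])
```

```text
[-0.002, 0.001, 0.002] [0.7, -2.9, 0.3]
[-0.001, 0.001, 0.002] [0.7, -2.9, 0.3]
[-0.002, 0.002, 0.003] [-0.0, -2.5, -0.0]
[-0.002, 0.001, 0.003] [-0.0, -2.5, -0.0]
```

>>> drive_tool:
  commands:
    - {"linear": [-0.002, 0.001, 0.002], "dr": [0.4, -2.9, 0], "jaw": 1}
    - {"linear": [-0.001, 0.001, 0.002], "dr": [0.4, -2.9, 0], "jaw": 1}

```text
clock: 8.32
tcp_pos: [0.5083, 0.257, 0.0391]
orientation: [-3.079, -0.214, -0.536]
contact_force: [0.8, -0.7, 0.7]
grip_width: 0.0
```

Run:
```python
from plan import *
state()
o,p,R=cur(); print(o["joints"].round(3)); print(loc(L,edge(p,R)))
rows([tip(L,51,15,s=.109,off=.005)],[2])
```

```text
t 8.32 p [0.5083 0.257  0.0391] yaw/tilt 8.09 19.68 F [ 0.8 -0.7  0.7] w 0.0
[-0.756  0.392  0.063  2.207  0.59   0.307 -2.678]
[-0.08565135  0.01134765  0.07584503]
[-0.001, 0.003, 0.003] [0.3, -2.3, 0.4]
[-0.001, 0.003, 0.003] [0.3, -2.3, 0.4]
```

>>> drive_tool:
  commands:
    - {"linear": [-0.001, 0.003, 0.003], "dr": [0.3, -2.3, 0], "jaw": 1}
    - {"linear": [-0.001, 0.003, 0.003], "dr": [0.3, -2.3, 0], "jaw": 1}

```text
clock: 8.57
tcp_pos: [0.51, 0.2519, 0.0337]
orientation: [-3.09, -0.215, -0.406]
contact_force: [-0.1, -0.3, 1.2]
grip_width: 0.0002
```

Run:
```python
from plan import *
state()
o,p,R=cur(); print(o["joints"].round(3)); print(loc(L,edge(p,R)))
rows([tip(L,t,15,s=.107,off=.006) for t in (55,59,63,66)],[1]*4)
```

```text
t 8.57 p [0.51   0.2519 0.0337] yaw/tilt 7.96 14.96 F [-0.1 -0.3  1.2] w 0.0002
[-0.577  0.414 -0.089  2.145  0.444  0.389 -2.482]
[-0.08153172  0.00554852  0.07237737]
[-0.006, -0.0, 0.006] [-0.2, 0.0, 0.8]
[-0.006, 0.0, 0.005] [-0.0, 0.0, 0.0]
[-0.005, 0.0, 0.005] [-0.0, 0.0, 0.0]
[-0.004, -0.0, 0.004] [-0.0, 0.0, 0.0]
```

>>> drive_tool:
  commands:
    - {"linear": [-0.006, 0, 0.006], "dr": [0, 0, 0.4], "jaw": 1}
    - {"linear": [-0.006, 0, 0.005], "dr": [0, 0, 0], "jaw": 1}
    - {"linear": [-0.005, 0, 0.005], "dr": [0, 0, 0], "jaw": 1}

```text
clock: 8.95
tcp_pos: [0.4981, 0.2496, 0.013]
orientation: [-3.088, -0.198, -0.407]
contact_force: [0.6, 0.8, 0.6]
grip_width: 0.0002
```

Run:
```python
from plan import *
from bench import viewer
import cv2
state()
o,p,R=cur(); print(o["joints"].round(3)); print(loc(L,edge(p,R)))
im=viewer.grab_frame("scene"); cv2.imwrite("pics/s10.png",im[:,:,::-1])
from h import crop; crop("pics/s10.png","pics/s10c.png",(290,190,450,370),3.2)
state()
rows([tip(L,t,15,s=.107,off=.006) for t in (63,66)],[1]*2)
```

```text
t 8.95 p [0.4981 0.2496 0.013 ] yaw/tilt 7.29 15.04 F [0.6 0.8 0.6] w 0.0002
[-0.626  0.438 -0.044  2.184  0.48   0.325 -2.548]
[-0.09369042  0.00482622  0.05167333]
t 9.0 p [0.4968 0.2492 0.012 ] yaw/tilt 7.34 14.93 F [-0.8  0.1 -0.2] w 0.0
[0.002, -0.001, -0.001] [-0.2, 0.1, 0.2]
[-0.004, -0.0, 0.004] [0.0, -0.0, 0.0]
```

View pics/s10c.png

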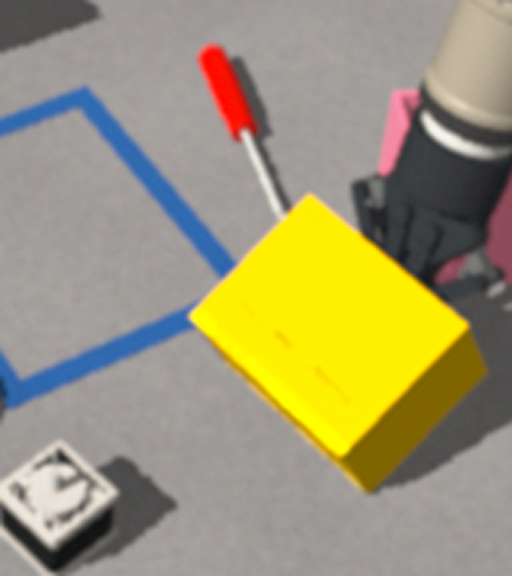

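>>> drive_tool:
  commands:
    - {"linear": [-0.003, 0, 0.003], "dr": [0, 0, 0], "jaw": 1}

```text
clock: 9.12
tcp_pos: [0.4941, 0.2492, 0.008]
orientation: [-3.09, -0.201, -0.404]
contact_force: [-0.1, 0.6, 1.1]
grip_width: -0.0001
```

Run:
```python
from plan import *
from bench import viewer
import cv2
state()
im=viewer.grab_frame("scene"); cv2.imwrite("pics/s11.png",im[:,:,::-1])
from h import crop; crop("pics/s11.png","pics/s11c.png",(340,270,420,350),9)
```

```text
t 9.12 p [0.4941 0.2492 0.008 ] yaw/tilt 7.41 14.92 F [-0.1  0.6  1.1] w -0.0001
```

View pics/s11c.png

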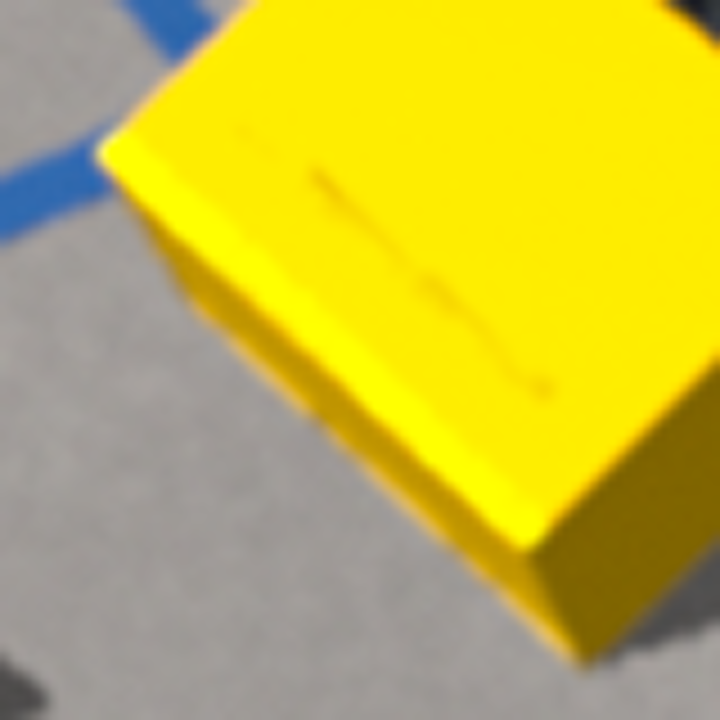

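Run:
```python
from plan import *
_,p,R=cur();l=loc(L,edge(p,R));print(l, np.degrees(np.arctan2(-l[0]+.004,l[2])))
rows([tip(L,t,15*t/65,s=.107,off=.004) for t in (63,58,53,48,43,38,33,28)],[1]*8)
```

```text
[-0.09853688  0.00485906  0.04602708] 65.82549056560484
[0.006, 0.001, -0.005] [-0.2, -0.3, 0.3]
[0.006, 0.0, -0.006] [-0.0, -1.2, -0.0]
[0.006, 0.0, -0.006] [0.0, -1.2, 0.0]
[0.007, -0.0, -0.005] [0.0, -1.2, -0.0]
[0.007, -0.0, -0.005] [-0.0, -1.2, 0.0]
[0.007, -0.0, -0.004] [0.0, -1.2, -0.0]
[0.008, 0.0, -0.004] [-0.0, -1.2, -0.0]
[0.008, -0.0, -0.003] [-0.0, -1.2, 0.0]
```

>>> drive_tool:
  commands:
    - {"linear": [0.006, 0, -0.005], "dr": [0, -0.3, 0], "jaw": 1}
    - {"linear": [0.006, 0, -0.006], "dr": [0, -1.2, 0], "jaw": 1}
    - {"linear": [0.006, 0, -0.006], "dr": [0, -1.2, 0], "jaw": 1}
    - {"linear": [0.007, 0, -0.005], "dr": [0, -1.2, 0], "jaw": 1}
    - {"linear": [0.007, 0, -0.005], "dr": [0, -1.2, 0], "jaw": 1}
    - {"linear": [0.007, 0, -0.004], "dr": [0, -1.2, 0], "jaw": 1}
    - {"linear": [0.008, 0, -0.004], "dr": [0, -1.2, 0], "jaw": 1}

```text
clock: 10.05
tcp_pos: [0.5361, 0.2554, 0.057]
orientation: [-3.116, -0.206, -0.2]
contact_force: [0.5, 0.6, -0.7]
grip_width: 0.0001
```

Run:
```python
from plan import *
state()
_,p,R=cur();l=loc(L,edge(p,R));print(l, np.degrees(np.arctan2(-l[0]+.004,l[2])))
rows([tip(L,t,max(0,15*t/65),s=.107,off=.004) for t in (22,17,12,7,3,0)]+[tip(L,0,0,off=.004,gap=.012)],[1]*7)
```

```text
t 10.05 p [0.5361 0.2554 0.057 ] yaw/tilt 7.53 7.34 F [ 0.5  0.6 -0.7] w 0.0001
[-0.04986245  0.0057671   0.09824542] 28.733483377228556
[0.012, 0.002, -0.0] [-0.3, -2.3, 0.4]
[0.008, -0.0, -0.002] [-0.0, -1.2, -0.0]
[0.008, -0.0, -0.001] [0.0, -1.2, -0.0]
[0.008, 0.0, -0.001] [0.0, -1.2, 0.0]
[0.007, -0.0, 0.0] [0.0, -0.9, 0.0]
[0.005, -0.0, 0.0] [-0.0, -0.7, -0.0]
[0.012, -0.0, 0.001] [0.0, -0.0, 0.0]
```

>>> drive_tool:
  commands:
    - {"linear": [0.008, 0, -0.002], "dr": [0, -1.2, 0], "jaw": 1}
    - {"linear": [0.008, 0, -0.002], "dr": [0, -1.2, 0], "jaw": 1}
    - {"linear": [0.008, 0, -0.001], "dr": [0, -1.2, 0], "jaw": 1}
    - {"linear": [0.008, 0, -0.001], "dr": [0, -1.2, 0], "jaw": 1}
    - {"linear": [0.008, 0, 0], "dr": [0, -1.2, 0], "jaw": 1}
    - {"linear": [0.007, 0, 0], "dr": [0, -0.9, 0], "jaw": 1}
    - {"linear": [0.005, 0, -0.003], "dr": [0, 0, 0], "jaw": 1}
    - {"linear": [0.002, 0, -0.04], "dr": [0, 0, 0], "jaw": 1}

```text
clock: 11.05
tcp_pos: [0.5959, 0.2611, 0.1145]
orientation: [-3.125, -0.202, -0.01]
contact_force: [1.0, 0.3, 0.5]
grip_width: 0.0
```

Run:
```python
from plan import *
from bench import viewer
import cv2
state(); print(cur()[0]["joints"].round(2))
im=viewer.grab_frame("scene"); cv2.imwrite("pics/s12.png",im[:,:,::-1])
from h import crop; crop("pics/s12.png","pics/s12c.png",(290,190,450,370),3.2)
```

```text
t 11.05 p [0.5959 0.2611 0.1145] yaw/tilt 7.41 0.4 F [1.  0.3 0.5] w 0.0
[-0.31  0.52 -0.27  1.68  0.16  0.95 -2.08]
```

View pics/s12c.png

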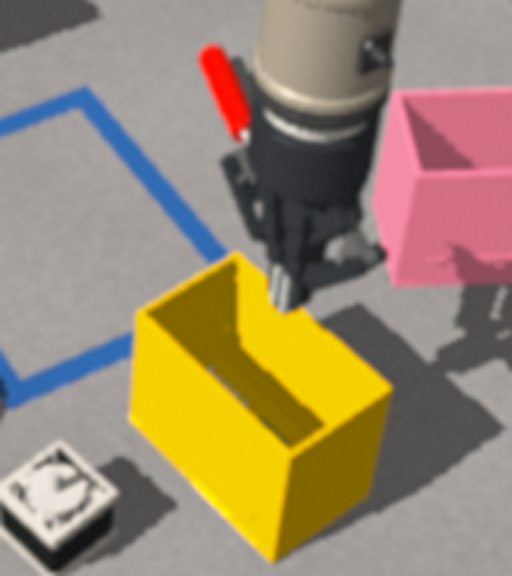

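Run:
```python
from plan import *
p,R=tip(Rr,0,0,gap=.009,off=-.015)
u=p.copy();u[2]=.16
a=cur()[1].copy();a[2]=.16
print(p); rows([(a,rot(L[2],0)),(u,R)],[1,10])
```

```text
[ 0.58804287 -0.2883604   0.063     ]
[0.001, -0.0, -0.038] [-0.8, -1.0, 0.2]
[-0.008, 0.055, 0.0] [0.0, 0.0, 1.1]
[-0.007, 0.055, 0.0] [0.0, 0.0, 1.1]
[-0.006, 0.055, 0.0] [0.0, 0.0, 1.1]
[-0.005, 0.055, 0.0] [0.0, 0.0, 1.1]
[-0.004, 0.055, 0.0] [0.0, 0.0, 1.1]
[-0.003, 0.055, 0.0] [0.0, 0.0, 1.1]
[-0.002, 0.055, 0.0] [0.0, 0.0, 1.1]
[-0.001, 0.055, 0.0] [0.0, 0.0, 1.1]
[0.0, 0.055, 0.0] [0.0, 0.0, 1.1]
[0.001, 0.055, 0.0] [0.0, 0.0, 1.1]
```

>>> drive_tool:
  commands:
    - {"linear": [0.001, 0, -0.05], "dr": [-0.5, -0.5, 0.2], "jaw": 1}
    - {"linear": [-0.008, 0.055, 0], "dr": [0, 0, 1.1], "jaw": 1}
    - {"linear": [-0.007, 0.055, 0], "dr": [0, 0, 1.1], "jaw": 1}
    - {"linear": [-0.006, 0.055, 0], "dr": [0, 0, 1.1], "jaw": 1}
    - {"linear": [-0.005, 0.055, 0], "dr": [0, 0, 1.1], "jaw": 1}
    - {"linear": [-0.004, 0.055, 0], "dr": [0, 0, 1.1], "jaw": 1}
    - {"linear": [-0.003, 0.055, 0], "dr": [0, 0, 1.1], "jaw": 1}
    - {"linear": [-0.002, 0.055, 0], "dr": [0, 0, 1.1], "jaw": 1}

```text
clock: 12.1
tcp_pos: [0.5932, -0.1255, 0.176]
orientation: [-3.13, -0.004, -0.026]
contact_force: [0.2, -0.3, 0.2]
grip_width: -0.0001
```

Run:
```python
from plan import *
state(); print(cur()[0]["joints"].round(2))
p,R=tip(Rr,0,0,gap=.009,off=-.015)
u=p.copy();u[2]=.15
rows([(u,R)],[4])
```

```text
t 12.1 p [ 0.5932 -0.1255  0.176 ] yaw/tilt 0.12 0.96 F [ 0.2 -0.3  0.2] w -0.0001
[ 0.23  0.38 -0.15  1.75  0.05  1.01 -1.51]
[-0.001, 0.041, 0.006] [-0.2, -0.2, 1.0]
[-0.001, 0.041, 0.006] [-0.2, -0.2, 1.0]
[-0.0, 0.041, 0.006] [-0.2, -0.2, 1.0]
[0.001, 0.041, 0.006] [-0.2, -0.2, 1.0]
```

>>> drive_tool:
  commands:
    - {"linear": [-0.001, 0.041, 0.004], "dr": [-0.2, -0.2, 1], "jaw": 1}
    - {"linear": [-0.001, 0.041, 0.006], "dr": [-0.2, -0.2, 1], "jaw": 1}
    - {"linear": [0, 0.041, 0.006], "dr": [-0.2, -0.2, 1], "jaw": 1}
    - {"linear": [0, 0.034, 0.006], "dr": [-0.2, -0.2, 1], "jaw": 1}
    - {"linear": [0, 0, 0], "dr": [0, 0, 0], "jaw": 1}

```text
clock: 12.72
tcp_pos: [0.5849, -0.2929, 0.1542]
orientation: [3.135, -0.12, 0.006]
contact_force: [-0.3, 0.2, -0.3]
grip_width: 0.0003
```

Run:
```python
from plan import *
from h import *
from bench import viewer
state()
w=viewer.grab_frame("wrist"); cv2.imwrite("pics/w5.png",w[:,:,::-1])
p,R=tip(Rr,0,0,gap=.009,off=-.015)
rows([(p,R)],[4])
c=viewer.calibration("wrist");c=(c["K"],c["R"],c["t"])
print(proj("",crate(*Rr)[1],c).round(0).tolist())
```

```text
t 12.72 p [ 0.5849 -0.2929  0.1542] yaw/tilt -4.4 0.23 F [-0.3  0.2 -0.3] w 0.0003
[0.0, -0.001, 0.023] [0.0, -0.1, -0.1]
[0.0, -0.001, 0.023] [0.0, -0.1, -0.1]
[0.0, -0.001, 0.023] [0.0, -0.1, -0.1]
[0.001, -0.001, 0.023] [0.0, -0.1, -0.1]
[[402.0, 286.0], [173.0, 288.0], [155.0, 146.0], [411.0, 144.0]]
```

View pics/w5.png

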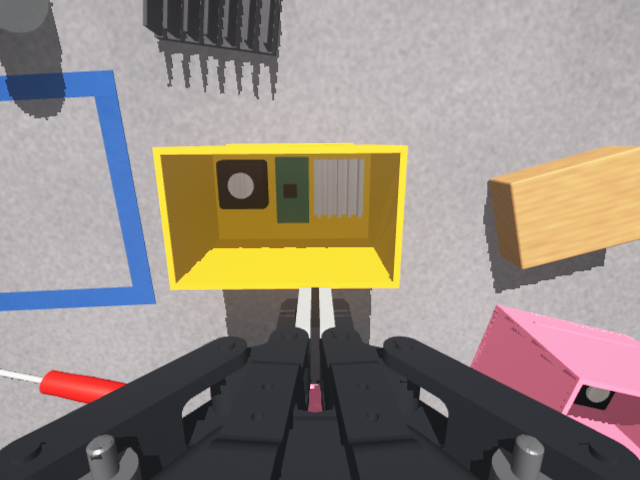

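>>> drive_tool:
  commands:
    - {"linear": [0.003, 0, 0.018], "dr": [0, 0, 0], "jaw": 1}
    - {"linear": [0.003, -0.001, 0.023], "dr": [0, 0, 0], "jaw": 1}
    - {"linear": [0, -0.001, 0.023], "dr": [0, 0, 0], "jaw": 1}
    - {"linear": [0, 0, 0.023], "dr": [0, 0, 0], "jaw": 1}
    - {"linear": [0, 0, 0], "dr": [0, 0, 0], "jaw": 1}

```text
clock: 13.4
tcp_pos: [0.5948, -0.2789, 0.0622]
orientation: [-3.138, 0.097, -0.008]
contact_force: [-0.3, 0.9, 0.3]
grip_width: 0.0002
```

Run:
```python
from plan import *
state();_,p,R=cur();print(loc(Rr,edge(p,R)), cur()[0]["joints"].round(2))
rows([tip(Rr,t,.25*t,s=.106,off=-.015) for t in [0,5,10,15,20,25,30,35]],[1]*8)
```

```text
t 13.4 p [ 0.5948 -0.2789  0.0622] yaw/tilt -3.55 0.28 F [-0.3  0.9  0.3] w 0.0002
[ 0.01887466 -0.00528534  0.10511904] [ 0.41  0.58 -0.09  1.7   0.06  0.85 -1.33]
[-0.015, 0.01, -0.001] [-0.1, -0.3, 0.3]
[-0.008, 0.0, -0.0] [-0.0, 1.2, 0.0]
[-0.008, 0.0, 0.0] [-0.0, 1.2, -0.0]
[-0.008, 0.0, 0.001] [-0.0, 1.3, 0.0]
[-0.008, -0.0, 0.002] [0.0, 1.2, -0.0]
[-0.008, -0.0, 0.002] [-0.0, 1.2, -0.0]
[-0.008, 0.0, 0.003] [-0.0, 1.2, -0.0]
[-0.008, -0.0, 0.003] [0.0, 1.3, -0.0]
```

>>> drive_tool:
  commands:
    - {"linear": [-0.013, 0.006, -0.001], "dr": [0, 0, 0], "jaw": 1}
    - {"linear": [-0.006, 0, 0], "dr": [0, 1.2, 0], "jaw": 1}
    - {"linear": [-0.008, 0, 0], "dr": [0, 1.2, 0], "jaw": 1}
    - {"linear": [-0.008, 0, 0.001], "dr": [0, 1.3, 0], "jaw": 1}
    - {"linear": [-0.008, 0, 0.002], "dr": [0, 1.2, 0], "jaw": 1}

```text
clock: 14.02
tcp_pos: [0.5552, -0.2819, 0.0641]
orientation: [3.132, -0.094, 0.171]
contact_force: [1.6, 0.7, 0.3]
grip_width: 0.0
```

```bash
cat > t.py <<'E'
from plan import *
from h import proj
import sys
def tilt(cr):
    _,p,R=cur();l=loc(cr,edge(p,R));r=np.hypot(l[0],l[2]);th=np.arctan2(-l[0],l[2])+np.arcsin(.004/r)
    print("local",l.round(4),"theta",np.degrees(th).round(1),"s",(np.cos(th)*l[2]-np.sin(th)*l[0]).round(4))
E
python3 - <<'E'
from t import *
state();tilt(Rr);print(cur()[0]["joints"].round(2))
from bench import viewer
import cv2
im=viewer.grab_frame("scene"); cv2.imwrite("pics/s13.png",im[:,:,::-1])
from h import crop; crop("pics/s13.png","pics/s13c.png",(200,100,360,260),3.2)
tilt(Rr)
rows([tip(Rr,t,.25*t,s=.106,off=-.01) for t in [25,30,35,40,45,50,55]],[1]*7)
E
```

```text
t 14.03 p [ 0.5552 -0.2819  0.0641] yaw/tilt -3.42 6.23 F [1.6 0.7 0.3] w 0.0
local [-0.0248 -0.0108  0.1057] theta 15.3 s 0.1085
[ 0.48  0.49 -0.11  1.88  0.03  0.68 -1.27]
local [-0.0269 -0.0112  0.1052] theta 16.5 s 0.1085
[-0.015, -0.001, 0.006] [-0.0, 0.1, 0.4]
[-0.008, 0.0, 0.003] [0.0, 1.2, 0.0]
[-0.008, -0.0, 0.003] [0.0, 1.3, -0.0]
[-0.007, 0.0, 0.004] [0.0, 1.2, -0.0]
[-0.007, -0.0, 0.004] [0.0, 1.3, 0.0]
[-0.007, -0.0, 0.005] [0.0, 1.2, -0.0]
[-0.006, 0.0, 0.005] [0.0, 1.3, -0.0]
```

View pics/s13c.png

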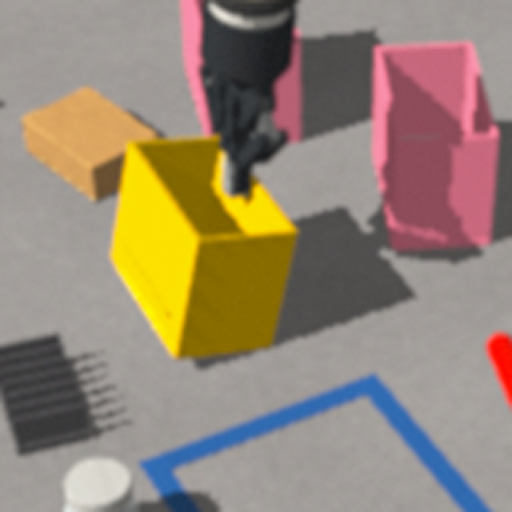

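Right crate is tipping (underside edge at about crop (115,255)–(180,355)); continue.

>>> drive_tool:
  commands:
    - {"linear": [-0.008, 0, 0.003], "dr": [0, 0.5, 0], "jaw": 1}
    - {"linear": [-0.008, 0, 0.003], "dr": [0, 0.7, 0], "jaw": 1}
    - {"linear": [-0.008, 0, 0.003], "dr": [0, 1.2, 0], "jaw": 1}
    - {"linear": [-0.008, 0, 0.003], "dr": [0, 1.3, 0], "jaw": 1}
    - {"linear": [-0.007, 0, 0.004], "dr": [0, 1.2, 0], "jaw": 1}

```text
clock: 14.7
tcp_pos: [0.5172, -0.2806, 0.0447]
orientation: [3.115, -0.094, 0.318]
contact_force: [0.7, 1.7, 1.7]
grip_width: 0.0004
```

Run:
```python
from t import *
state();tilt(Rr);print(cur()[0]["joints"].round(2))
rows([tip(Rr,t,.25*t,s=.107,off=-.01) for t in [50,54,58,62,65,68]],[1]*6)
```

```text
t 14.7 p [ 0.5172 -0.2806  0.0447] yaw/tilt -3.44 11.67 F [0.7 1.7 1.7] w 0.0004
local [-0.0667 -0.012   0.0846] theta 40.4 s 0.1076
[ 0.56  0.44 -0.16  2.04 -0.01  0.47 -1.2 ]
[-0.014, -0.002, 0.01] [0.1, 0.8, 0.4]
[-0.005, 0.0, 0.004] [0.0, 1.0, -0.0]
[-0.005, -0.0, 0.005] [-0.0, 1.0, -0.0]
[-0.005, 0.0, 0.005] [0.0, 1.0, -0.0]
[-0.003, 0.0, 0.004] [-0.0, 0.7, -0.0]
[-0.003, 0.0, 0.004] [0.0, 0.8, -0.0]
```

>>> drive_tool:
  commands:
    - {"linear": [-0.007, 0, 0.005], "dr": [0, 0, 0], "jaw": 1}
    - {"linear": [-0.006, 0, 0.005], "dr": [0, 0.5, 0], "jaw": 1}
    - {"linear": [-0.006, 0, 0.005], "dr": [0, 0.5, 0], "jaw": 1}
    - {"linear": [-0.005, 0, 0.005], "dr": [0, 0, 0], "jaw": 1}

```text
clock: 15.2
tcp_pos: [0.4949, -0.2796, 0.0182]
orientation: [3.112, -0.095, 0.344]
contact_force: [0.4, 1.0, 1.0]
grip_width: 0.0002
```

Run:
```python
from t import *
state();tilt(Rr);print(cur()[0]["joints"].round(2))
from bench import viewer
import cv2
im=viewer.grab_frame("scene"); cv2.imwrite("pics/s14.png",im[:,:,::-1])
from h import crop; crop("pics/s14.png","pics/s14c.png",(210,100,330,230),4.5)
tilt(Rr)
rows([tip(Rr,t,13,s=.106,off=-.01) for t in [62,65,68]],[1]*3)
```

```text
t 15.2 p [ 0.4949 -0.2796  0.0182] yaw/tilt -3.49 12.6 F [0.4 1.  1. ] w 0.0002
local [-0.0896 -0.0125  0.0577] theta 59.4 s 0.1065
[ 0.6   0.46 -0.17  2.11 -0.01  0.38 -1.17]
local [-0.0906 -0.0124  0.0569] theta 60.0 s 0.1069
[-0.001, -0.002, 0.003] [0.0, 0.5, 0.3]
[-0.004, 0.0, 0.004] [0.0, 0.0, -0.0]
[-0.003, -0.0, 0.004] [0.0, 0.0, 0.0]
```

View pics/s14c.png

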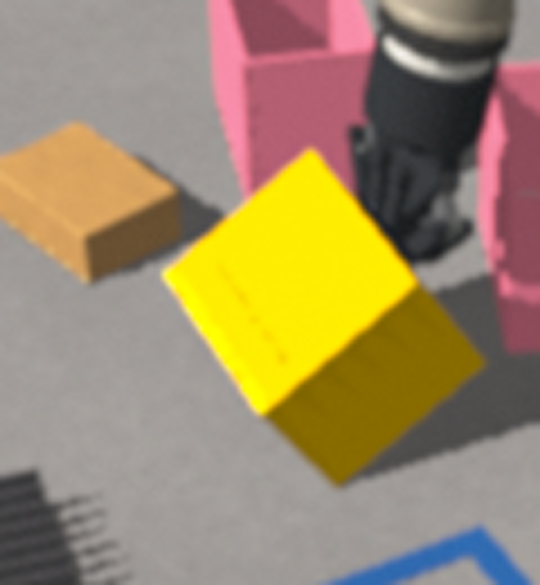

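>>> drive_tool:
  commands:
    - {"linear": [-0.004, 0, 0.004], "dr": [0, 0, 0], "jaw": 1}
    - {"linear": [-0.003, 0, 0.004], "dr": [0, 0, 0], "jaw": 1}

```text
clock: 15.5
tcp_pos: [0.4889, -0.2792, 0.0075]
orientation: [3.113, -0.095, 0.342]
contact_force: [-0.3, -0.2, 0.4]
grip_width: 0.0001
```

Run:
```python
from t import *
state();tilt(Rr);print(cur()[0]["joints"].round(2))
from bench import viewer
import cv2
im=viewer.grab_frame("scene"); cv2.imwrite("pics/s15.png",im[:,:,::-1])
from h import crop; crop("pics/s15.png","pics/s15c.png",(230,130,320,220),8)
tilt(Rr)
```

```text
t 15.5 p [ 0.4889 -0.2792  0.0075] yaw/tilt -3.5 12.53 F [-0.3 -0.2  0.4] w 0.0001
local [-0.0956 -0.0125  0.0471] theta 65.9 s 0.1064
[ 0.6   0.47 -0.17  2.12 -0.01  0.35 -1.16]
local [-0.0961 -0.0124  0.0465] theta 66.3 s 0.1067
```

View pics/s15c.png

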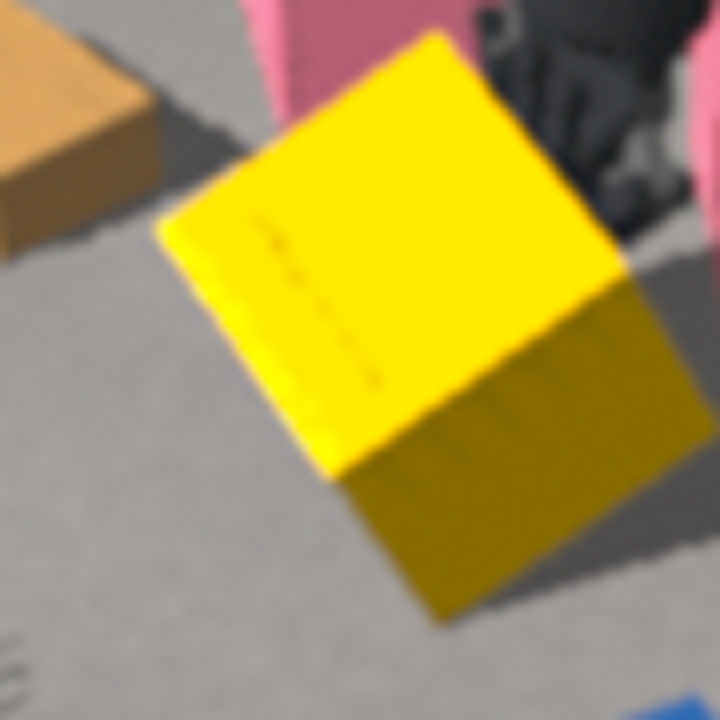

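>>> drive_tool:
  commands:
    - {"linear": [-0.0025, 0, 0.0035], "dr": [0, 0, 0], "jaw": 1}

```text
clock: 15.68
tcp_pos: [0.487, -0.279, 0.0029]
orientation: [3.113, -0.095, 0.341]
contact_force: [0.2, 0.1, 0.3]
grip_width: 0.0002
```

Run:
```python
from t import *
state();tilt(Rr)
from bench import viewer
import cv2
im=viewer.grab_frame("scene"); cv2.imwrite("pics/s16.png",im[:,:,::-1])
from h import crop; crop("pics/s16.png","pics/s16c.png",(230,130,320,220),8)
tilt(Rr)
rows([tip(Rr,t,12.5*t/62,s=.106,off=-.0124) for t in [66,62,57,52,47,42,37,32]],[1]*8)
```

```text
t 15.68 p [ 0.487  -0.279   0.0029] yaw/tilt -3.5 12.5 F [0.2 0.1 0.3] w 0.0002
local [-0.0975 -0.0125  0.0425] theta 68.6 s 0.1063
local [-0.0984 -0.0123  0.0417] theta 69.2 s 0.1069
[0.005, 0.0, -0.004] [-0.0, 0.9, 0.3]
[0.004, -0.0, -0.005] [0.0, -0.8, 0.0]
[0.006, 0.0, -0.006] [-0.0, -1.0, -0.0]
[0.006, 0.0, -0.006] [0.0, -1.0, 0.0]
[0.007, 0.0, -0.005] [-0.0, -1.0, -0.0]
[0.007, 0.0, -0.005] [0.0, -1.0, -0.0]
[0.007, -0.0, -0.004] [-0.0, -1.0, 0.0]
[0.008, -0.0, -0.004] [0.0, -1.0, -0.0]
```

View pics/s16c.png

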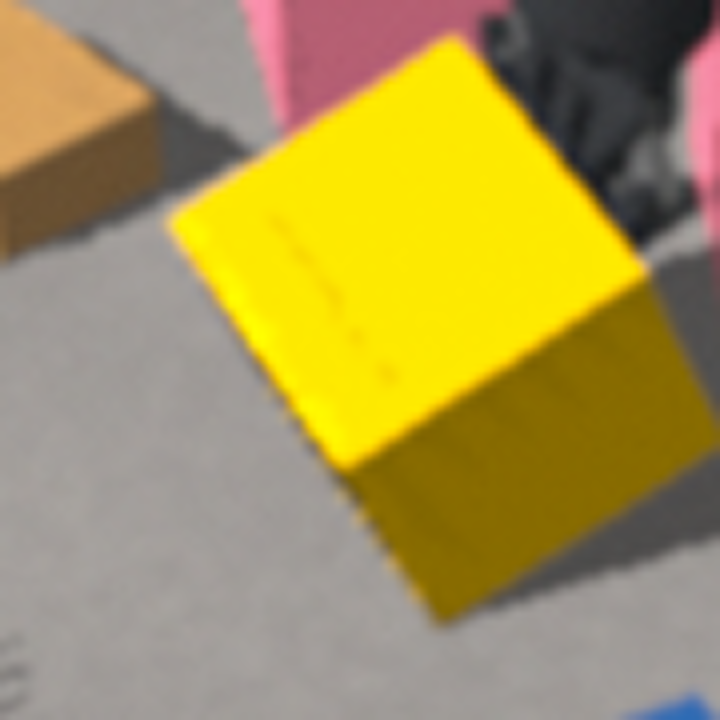

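Underside sliver of the right crate shows dark pixels along crop (240,330)–(400,560), where the left one was plain yellow: right is the stamped one. Lowering it now.

>>> drive_tool:
  commands:
    - {"linear": [0.005, 0, -0.004], "dr": [0, 0, 0], "jaw": 1}
    - {"linear": [0.004, 0, -0.005], "dr": [0, 0, 0], "jaw": 1}
    - {"linear": [0.006, 0, -0.006], "dr": [0, -1, 0], "jaw": 1}
    - {"linear": [0.006, 0, -0.006], "dr": [0, -1, 0], "jaw": 1}
    - {"linear": [0.007, 0, -0.005], "dr": [0, -1, 0], "jaw": 1}
    - {"linear": [0.007, 0, -0.005], "dr": [0, -1, 0], "jaw": 1}
    - {"linear": [0.007, 0, -0.004], "dr": [0, -1, 0], "jaw": 1}
    - {"linear": [0.008, 0, -0.004], "dr": [0, -1, 0], "jaw": 1}

```text
clock: 16.73
tcp_pos: [0.5362, -0.2827, 0.0571]
orientation: [3.126, -0.095, 0.189]
contact_force: [2.2, 0.2, -0.6]
grip_width: -0.0001
```

Run:
```python
from t import *
state();tilt(Rr)
rows([tip(Rr,t,.2*t,s=.106,off=-.0124) for t in [26,21,16,11,6,2,0]],[1]*7)
```

```text
t 16.73 p [ 0.5362 -0.2827  0.0571] yaw/tilt -3.46 6.94 F [ 2.2  0.2 -0.6] w -0.0001
local [-0.0442 -0.0127  0.0985] theta 26.3 s 0.1079
[-0.0, -0.0, 0.002] [0.2, -1.7, 0.4]
[0.008, -0.0, -0.002] [-0.0, -1.0, -0.0]
[0.008, 0.0, -0.002] [0.0, -1.0, 0.0]
[0.008, 0.0, -0.001] [0.0, -1.0, 0.0]
[0.008, -0.0, -0.0] [-0.0, -1.0, 0.0]
[0.007, 0.0, 0.0] [-0.0, -0.8, 0.0]
[0.003, 0.0, 0.0] [-0.0, -0.4, -0.0]
```

>>> drive_tool:
  commands:
    - {"linear": [0.008, 0, -0.002], "dr": [0, -1.2, 0], "jaw": 1}
    - {"linear": [0.008, 0, -0.002], "dr": [0, -1.2, 0], "jaw": 1}
    - {"linear": [0.008, 0, -0.001], "dr": [0, -1.2, 0], "jaw": 1}
    - {"linear": [0.008, 0, 0], "dr": [0, -1.2, 0], "jaw": 1}
    - {"linear": [0.007, 0, 0], "dr": [0, -1, 0], "jaw": 1}
    - {"linear": [0.006, 0, -0.002], "dr": [0, -0.8, 0], "jaw": 1}
    - {"linear": [0.002, 0, -0.05], "dr": [0, 0, 0], "jaw": 1}
    - {"linear": [0, 0, -0.06], "dr": [0, 0, 0], "jaw": 1}

```text
clock: 17.73
tcp_pos: [0.587, -0.2831, 0.1807]
orientation: [3.136, -0.091, 0.004]
contact_force: [0.7, 0.3, -0.2]
grip_width: -0.0
```

Run:
```python
from t import *
from h import *
from bench import viewer
state()
w=viewer.grab_frame("wrist"); c=viewer.calibration("wrist");c=(c["K"],c["R"],c["t"]); cv2.imwrite("pics/w6.png",w[:,:,::-1]); np.savez("cal_wrist6.npz",K=c[0],R=c[1],t=c[2])
print(proj("",crate(*Rr)[1],c).round(0).tolist())
```

```text
t 17.73 p [ 0.587  -0.2831  0.1807] yaw/tilt -3.33 0.16 F [ 0.7  0.3 -0.2] w -0.0
[[397.0, 276.0], [199.0, 275.0], [188.0, 152.0], [406.0, 154.0]]
```

View pics/w6.png

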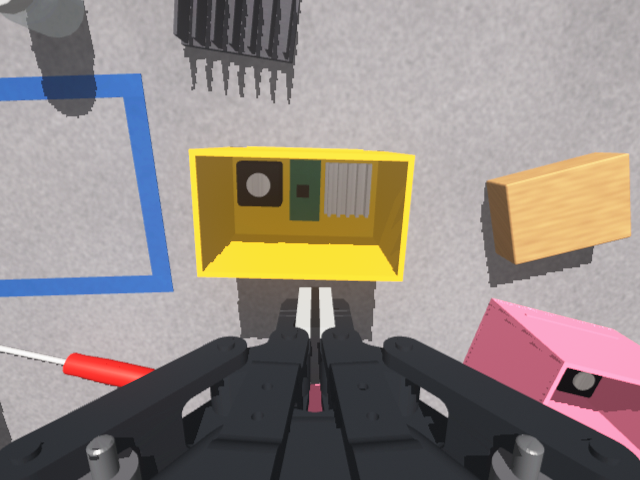

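Run:
```python
from t import *
from h import *
im=cv2.imread("pics/top0.png");hsv=cv2.cvtColor(im,cv2.COLOR_BGR2HSV)
m=cv2.inRange(hsv,(8,90,120),(18,255,255))[200:270,480:550]
ys,xs=np.where(m>0); print("box",ray("top",[(xs.min()+480,ys[xs.argmin()]+200)],.04))
c=np.load("cal_wrist6.npz");c=(c["K"],c["R"],c["t"])
print(ray("",[(402,280),(199,276),(190,150),(413,155)],.12,c)[:,:2].round(4).tolist(),crate(*Rr)[1][:,:2].round(4).tolist())
Q=rot(np.radians(88.4),0)
rows([([.605,-.389,.17],Q)],[9])
```

```text
box [[ 0.60969161 -0.4590699   0.04      ]]
[[0.5568, -0.3503], [0.5696, -0.1972], [0.6613, -0.2042], [0.6488, -0.3575]] [[0.5601, -0.3466], [0.5701, -0.197], [0.6599, -0.203], [0.6499, -0.3526]]
[0.002, 0.011, 0.002] [0.1, -0.0, -10.2]
[0.0, 0.012, 0.002] [0.1, -0.0, -10.2]
[-0.002, 0.011, 0.002] [0.1, -0.0, -10.2]
[-0.004, 0.011, 0.002] [0.1, -0.0, -10.2]
[-0.006, 0.01, 0.002] [0.1, -0.0, -10.2]
[-0.008, 0.009, 0.002] [0.1, -0.0, -10.2]
[-0.009, 0.007, 0.002] [0.1, -0.0, -10.2]
[-0.01, 0.006, 0.002] [0.1, -0.0, -10.2]
[-0.011, 0.004, 0.002] [0.1, -0.0, -10.2]
```

>>> drive_tool:
  commands:
    - {"linear": [0.002, 0.011, 0], "dr": [0, 0, -10.2], "jaw": 0.4}
    - {"linear": [0, 0.012, 0], "dr": [0, 0, -10.2], "jaw": 0.4}
    - {"linear": [-0.002, 0.011, 0], "dr": [0, 0, -10.2], "jaw": 0.4}
    - {"linear": [-0.004, 0.011, 0], "dr": [0, 0, -10.2], "jaw": 0.4}
    - {"linear": [-0.006, 0.01, 0], "dr": [0, 0, -10.2], "jaw": 0.4}
    - {"linear": [-0.008, 0.009, 0], "dr": [0, 0, -10.2], "jaw": 0.4}
    - {"linear": [-0.009, 0.007, 0], "dr": [0, 0, -10.2], "jaw": 0.4}
    - {"linear": [-0.01, 0.006, 0], "dr": [0, 0, -10.2], "jaw": 0.4}

```text
clock: 18.77
tcp_pos: [0.6048, -0.379, 0.1957]
orientation: [2.376, 2.026, 0.008]
contact_force: [0.2, 0.1, 0.0]
grip_width: 0.0515
```

Run:
```python
from t import *
state();print(cur()[0]["joints"].round(2))
rows([([.605,-.389,.12],rot(np.radians(88.4),0))],[2])
```

```text
t 18.77 p [ 0.6048 -0.379   0.1957] yaw/tilt 80.9 -0.48 F [0.2 0.1 0. ] w 0.0515
[ 0.71  0.55 -0.36  1.44  0.21  1.16  0.16]
[-0.005, 0.0, 0.038] [0.5, 0.3, -3.7]
[-0.005, 0.0, 0.038] [0.5, 0.3, -3.7]
```

>>> drive_tool:
  commands:
    - {"linear": [-0.006, 0, 0.02], "dr": [0.3, 0.2, -3.7], "jaw": 0.4}
    - {"linear": [-0.006, 0, 0.02], "dr": [0.2, 0.2, -3], "jaw": 0.4}
    - {"linear": [0, 0, 0.03], "dr": [0, 0, 0], "jaw": 0.4}
    - {"linear": [0, 0, 0], "dr": [0, 0, 0], "jaw": 0.4}

```text
clock: 19.27
tcp_pos: [0.6026, -0.3942, 0.124]
orientation: [2.26, 2.173, 0.003]
contact_force: [-0.9, 0.5, 0.5]
grip_width: 0.0515
```

Run:
```python
from t import *
state()
from h import *
from bench import viewer
w=viewer.grab_frame("wrist"); cv2.imwrite("pics/w7.png",w[:,:,::-1])
rows([([.605,-.389,.0],rot(np.radians(88.4),0))],[4])
```

```text
t 19.27 p [ 0.6026 -0.3942  0.124 ] yaw/tilt 87.75 -0.17 F [-0.9  0.5  0.5] w 0.0515
[0.002, -0.0, 0.032] [0.1, 0.1, -0.2]
[0.002, 0.0, 0.032] [0.1, 0.1, -0.2]
[0.002, 0.0, 0.032] [0.1, 0.1, -0.2]
[0.002, 0.0, 0.032] [0.1, 0.1, -0.2]
```

View pics/w7.png

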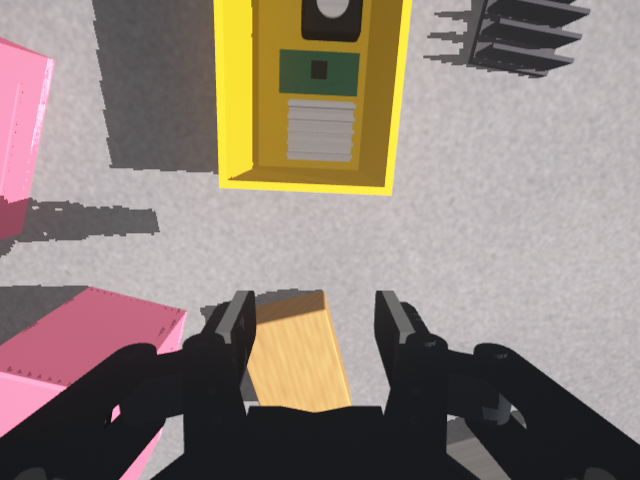

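>>> drive_tool:
  commands:
    - {"linear": [0.002, 0, 0.03], "dr": [0, 0, 0], "jaw": 0.4}
    - {"linear": [0.002, 0, 0.03], "dr": [0, 0, 0], "jaw": 0.4}
    - {"linear": [0.001, 0, 0.03], "dr": [0, 0, 0], "jaw": 0.4}
    - {"linear": [0, 0, 0.03], "dr": [0, 0, 0], "jaw": 0.4}

```text
clock: 19.82
tcp_pos: [0.6131, -0.3945, 0.015]
orientation: [2.247, 2.158, 0.011]
contact_force: [0.7, 0.1, 0.4]
grip_width: 0.0511
```

Run:
```python
from t import *
state();print(cur()[0]["joints"].round(2))
from h import *
from bench import viewer
w=viewer.grab_frame("scene"); cv2.imwrite("pics/s17.png",w[:,:,::-1])
crop("pics/s17.png","pics/s17c.png",(200,60,360,220),4)
rows([([.613,-.09,.0],rot(np.radians(88.4),0))],[12])
```

```text
t 19.82 p [ 0.6131 -0.3945  0.015 ] yaw/tilt 87.66 -0.75 F [0.7 0.1 0.4] w 0.0511
[ 0.71  0.75 -0.34  1.54  0.3   0.87  0.22]
[0.025, -0.001, 0.001] [0.1, 0.1, -0.1]
[0.025, -0.001, 0.001] [0.1, 0.1, -0.1]
[0.025, -0.001, 0.001] [0.1, 0.1, -0.1]
[0.025, -0.001, 0.001] [0.1, 0.1, -0.1]
[0.025, -0.001, 0.001] [0.1, 0.1, -0.1]
[0.025, -0.001, 0.001] [0.1, 0.1, -0.1]
[0.025, -0.001, 0.001] [0.1, 0.1, -0.1]
[0.025, -0.001, 0.001] [0.1, 0.1, -0.1]
[0.025, -0.001, 0.001] [0.1, 0.1, -0.1]
[0.025, -0.001, 0.001] [0.1, 0.1, -0.1]
[0.025, -0.001, 0.001] [0.1, 0.1, -0.1]
[0.025, -0.001, 0.001] [0.1, 0.1, -0.1]
```

View pics/s17c.png

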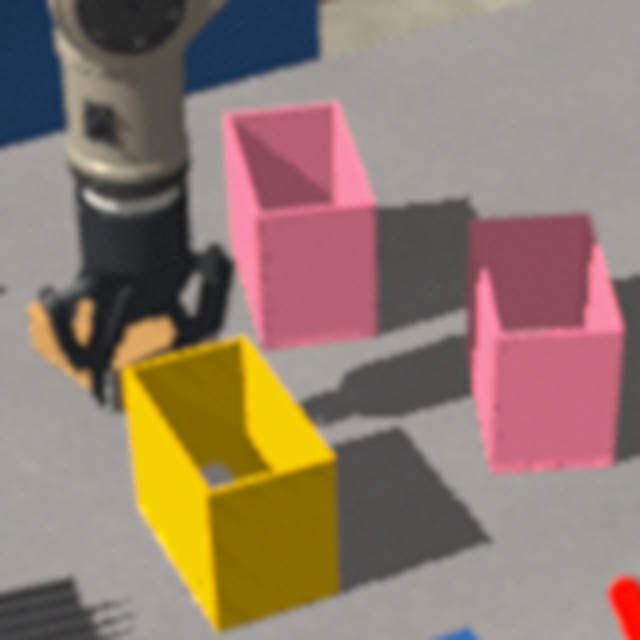

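>>> drive_tool:
  commands:
    - {"linear": [0.006, -0.006, 0.008], "dr": [0, 0.3, 0], "jaw": 0.4}
    - {"linear": [0.012, -0.003, 0.006], "dr": [0, 0.3, 0], "jaw": 0.4}
    - {"linear": [0.014, 0, 0], "dr": [0, 0, 0], "jaw": 0.4}
    - {"linear": [0.02, 0, 0], "dr": [0, 0, 0], "jaw": 0.4}
    - {"linear": [0.022, 0, 0], "dr": [0, 0, 0], "jaw": 0.4}
    - {"linear": [0.022, 0, 0], "dr": [0, 0, 0], "jaw": 0.4}

```text
clock: 20.62
tcp_pos: [0.6085, -0.2958, 0.0016]
orientation: [2.253, 2.157, 0.022]
contact_force: [0.7, -2.0, -0.5]
grip_width: 0.0511
```

Run:
```python
from t import *
state();print(cur()[0]["joints"].round(2))
from h import *
from bench import viewer
w=viewer.grab_frame("wrist"); cv2.imwrite("pics/w8.png",w[:,:,::-1])
w=viewer.grab_frame("top"); cv2.imwrite("pics/t8.png",w[:,:,::-1])
crop("pics/t8.png","pics/t8c.png",(260,160,500,290),3.3)
rows([([.615,-.088,.003],rot(np.radians(88.4),0))],[9])
```

```text
t 20.62 p [ 0.6085 -0.2958  0.0016] yaw/tilt 87.49 -0.33 F [ 0.7 -2.  -0.5] w 0.0511
[ 0.6   0.7  -0.34  1.69  0.31  0.78  0.08]
[0.023, -0.0, -0.0] [0.2, 0.0, -0.1]
[0.023, -0.0, -0.0] [0.2, 0.0, -0.1]
[0.023, -0.0, -0.0] [0.2, 0.0, -0.1]
[0.023, -0.0, -0.0] [0.2, 0.0, -0.1]
[0.023, -0.0, -0.0] [0.2, 0.0, -0.1]
[0.023, -0.0, -0.0] [0.2, 0.0, -0.1]
[0.023, -0.0, -0.0] [0.2, 0.0, -0.1]
[0.023, -0.0, -0.0] [0.2, 0.0, -0.1]
[0.023, -0.0, -0.0] [0.2, 0.0, -0.1]
```

View pics/w8.png

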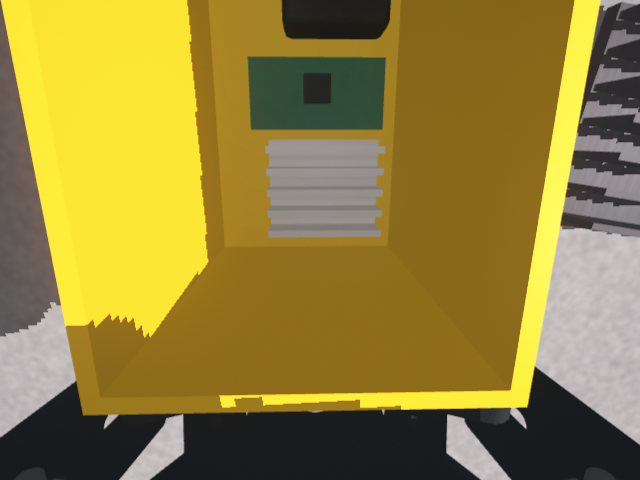

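View pics/t8c.png

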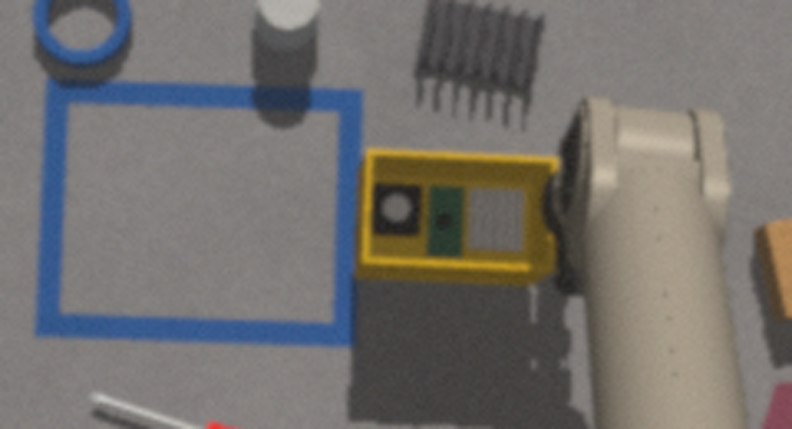

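Run:
```python
from h import *
q=np.array([(366,149),(361,265)])/3.3+[260,160]-.3
w=ray("top",q,.12);print(w); c=w.mean(0);print("right wall y",c[1]-.15)
```

```text
[[ 0.65788681 -0.12369998  0.12      ]
 [ 0.56585619 -0.11969505  0.12      ]]
right wall y -0.2716975121825498
```

>>> drive_tool:
  commands:
    - {"linear": [-0.008, 0, -0.005], "dr": [0, 0, 0], "jaw": 0.4}
    - {"linear": [0, 0, -0.02], "dr": [0.2, 0, 0], "jaw": 0.4}
    - {"linear": [0.005, 0, 0], "dr": [0, 0, 0], "jaw": 0.4}
    - {"linear": [0.012, 0, 0], "dr": [0, 0, 0], "jaw": 0.4}
    - {"linear": [0.012, 0, 0], "dr": [0, 0, 0], "jaw": 0.4}
    - {"linear": [0.012, 0, 0], "dr": [0, 0, 0], "jaw": 0.4}

```text
clock: 21.48
tcp_pos: [0.6087, -0.2611, 0.0259]
orientation: [2.255, 2.161, 0.017]
contact_force: [-0.7, -4.1, 2.0]
grip_width: 0.0514
```

Run:
```python
from t import *
state()
from h import *
from bench import viewer
w=viewer.grab_frame("scene"); cv2.imwrite("pics/s18.png",w[:,:,::-1])
crop("pics/s18.png","pics/s18c.png",(200,80,360,240),4)
w=viewer.grab_frame("top"); cv2.imwrite("pics/t9.png",w[:,:,::-1])
crop("pics/t9.png","pics/t9c.png",(260,160,500,290),3.3)
state()
```

```text
t 21.48 p [ 0.6087 -0.2611  0.0259] yaw/tilt 87.55 -0.27 F [-0.7 -4.1  2. ] w 0.0514
t 21.57 p [ 0.6091 -0.2583  0.0259] yaw/tilt 87.73 -0.14 F [ 1.1  1.1 -0. ] w 0.0518
```

View pics/t9c.png

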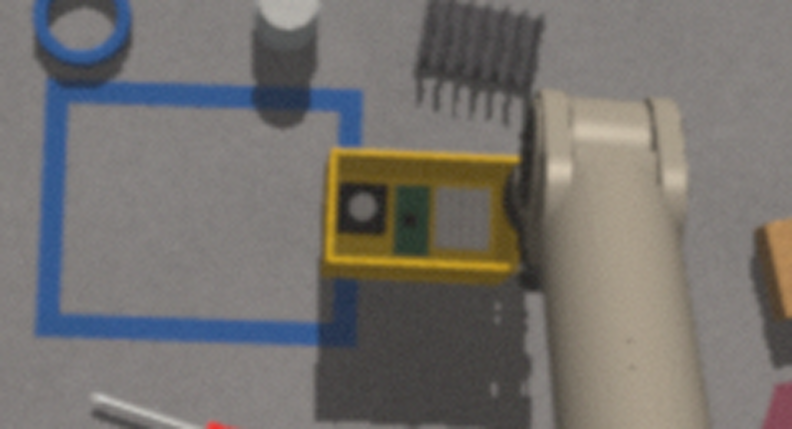

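View pics/s18c.png

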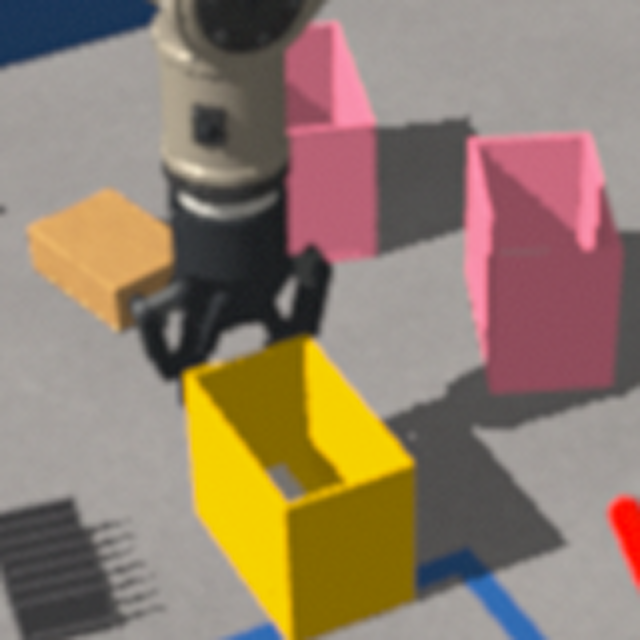

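>>> drive_tool:
  commands:
    - {"linear": [0.015, 0, 0], "dr": [0, 0, 0], "jaw": 0.4}
    - {"linear": [0.018, 0, 0], "dr": [0, 0, 0], "jaw": 0.4}
    - {"linear": [0.018, 0, 0], "dr": [0, 0, 0], "jaw": 0.4}
    - {"linear": [0.018, 0, 0], "dr": [0, 0, 0], "jaw": 0.4}
    - {"linear": [0.018, 0, 0], "dr": [0, 0, 0], "jaw": 0.4}
    - {"linear": [0.018, 0, 0], "dr": [0, 0, 0], "jaw": 0.4}

```text
clock: 22.32
tcp_pos: [0.613, -0.1503, 0.0253]
orientation: [2.255, 2.161, 0.016]
contact_force: [-0.7, -3.5, 1.1]
grip_width: 0.0513
```

Run:
```python
from t import *
state()
from h import *
from bench import viewer
w=viewer.grab_frame("top"); cv2.imwrite("pics/t10.png",w[:,:,::-1])
crop("pics/t10.png","pics/t10c.png",(260,160,460,290),4)
state()
```

```text
t 22.32 p [ 0.613  -0.1503  0.0253] yaw/tilt 87.57 -0.29 F [-0.7 -3.5  1.1] w 0.0513
t 22.38 p [ 0.6134 -0.1459  0.0254] yaw/tilt 87.78 -0.13 F [ 1.8  1.4 -0.5] w 0.0513
```

View pics/t10c.png

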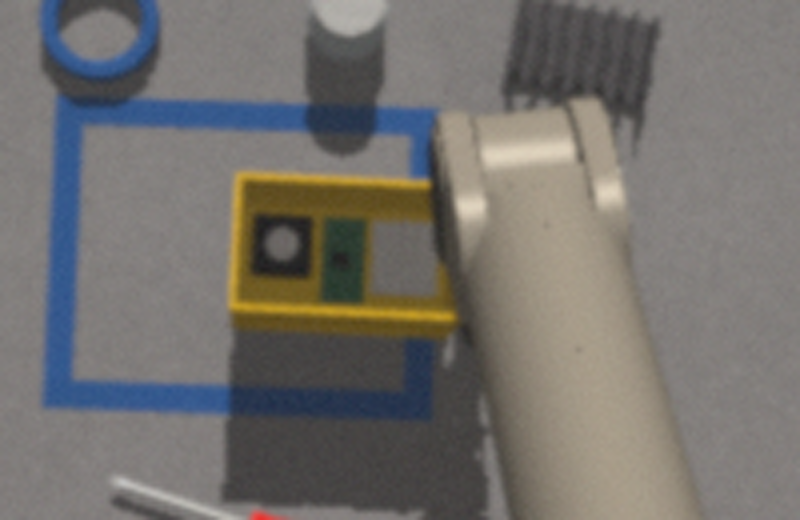

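>>> drive_tool:
  commands:
    - {"linear": [0.016, 0, 0], "dr": [0, 0, 0], "jaw": 0.4}
    - {"linear": [0.018, 0, 0], "dr": [0, 0, 0], "jaw": 0.4}
    - {"linear": [0.018, 0, 0], "dr": [0, 0, 0], "jaw": 0.4}
    - {"linear": [0.012, 0, 0], "dr": [0, 0, 0], "jaw": 0.4}
    - {"linear": [0.006, 0, 0], "dr": [0, 0, 0], "jaw": 0.4}
    - {"linear": [0, 0, 0], "dr": [0, 0, 0], "jaw": 0.4}

```text
clock: 23.12
tcp_pos: [0.6159, -0.0718, 0.025]
orientation: [2.252, 2.167, 0.018]
contact_force: [-1.3, -0.7, 0.1]
grip_width: 0.0513
```

Run:
```python
from t import *
state()
from h import *
from bench import viewer
w=viewer.grab_frame("top"); cv2.imwrite("pics/t11.png",w[:,:,::-1])
crop("pics/t11.png","pics/t11c.png",(260,160,460,290),4)
state()
```

```text
t 23.12 p [ 0.6159 -0.0718  0.025 ] yaw/tilt 87.8 -0.18 F [-1.3 -0.7  0.1] w 0.0513
t 23.18 p [ 0.6159 -0.0719  0.025 ] yaw/tilt 87.79 -0.17 F [ 0.8 -0.7 -0.5] w 0.051
```

View pics/t11c.png

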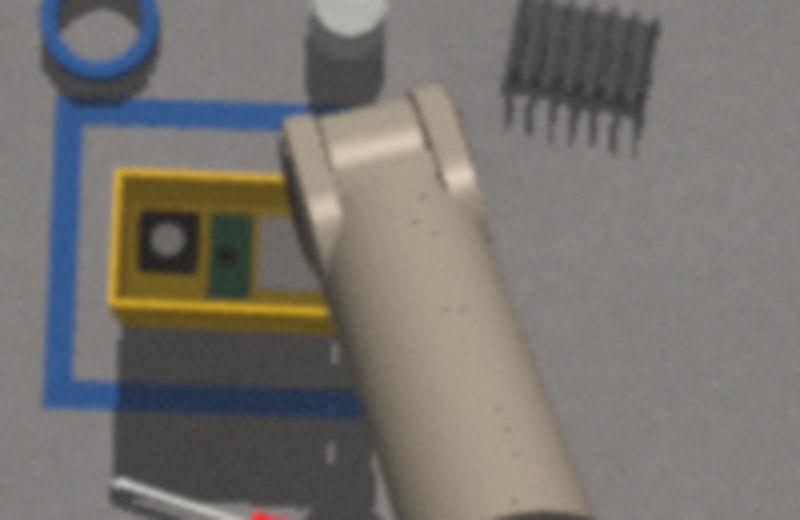

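>>> drive_tool:
  commands:
    - {"linear": [-0.03, 0, 0], "dr": [0, 0, 0], "jaw": 0.4}
    - {"linear": [-0.03, 0, -0.02], "dr": [0, 0, 0], "jaw": 0.4}
    - {"linear": [0, 0, -0.06], "dr": [0, 0, 0], "jaw": 0.4}
    - {"linear": [-0.02, 0, -0.06], "dr": [0, 0, 0], "jaw": 0.4}
    - {"linear": [-0.06, 0, -0.03], "dr": [0, 0, 0], "jaw": 0.4}
    - {"linear": [-0.06, 0, 0], "dr": [0, 0, 0], "jaw": 0.4}
    - {"linear": [-0.06, 0, 0], "dr": [0, 0, 0], "jaw": 0.4}
    - {"linear": [-0.03, 0, 0], "dr": [0, 0, 0], "jaw": 0.4}

```text
clock: 24.18
tcp_pos: [0.6037, -0.3591, 0.1978]
orientation: [2.245, 2.182, 0.029]
contact_force: [0.7, 1.2, 0.2]
grip_width: 0.0511
```

Run:
```python
from t import *
state()
from h import *
from bench import viewer
w=viewer.grab_frame("top"); cv2.imwrite("pics/t12.png",w[:,:,::-1])
crop("pics/t12.png","pics/t12c.png",(180,150,380,300),4)
w=viewer.grab_frame("scene"); cv2.imwrite("pics/s19.png",w[:,:,::-1])
```

```text
t 24.18 p [ 0.6037 -0.3591  0.1978] yaw/tilt 88.36 0.32 F [0.7 1.2 0.2] w 0.0511
```

View pics/t12c.png

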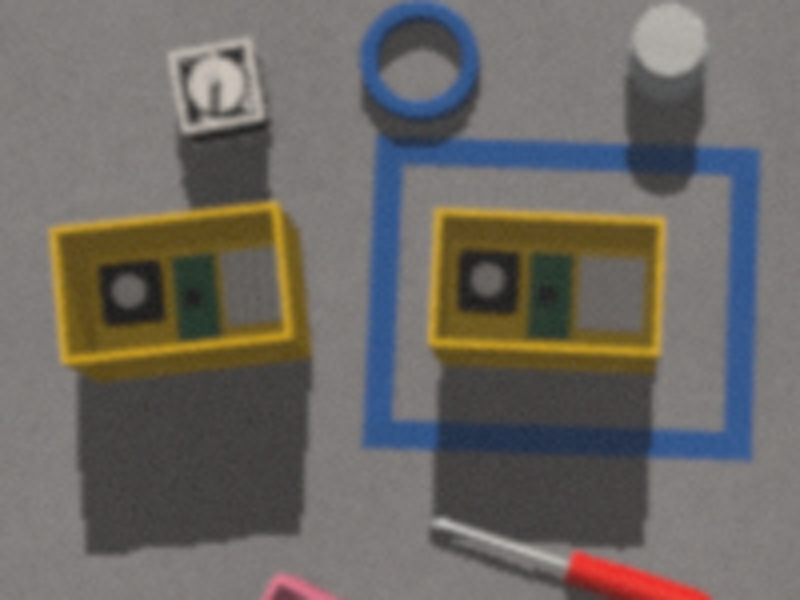

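View pics/s19.png

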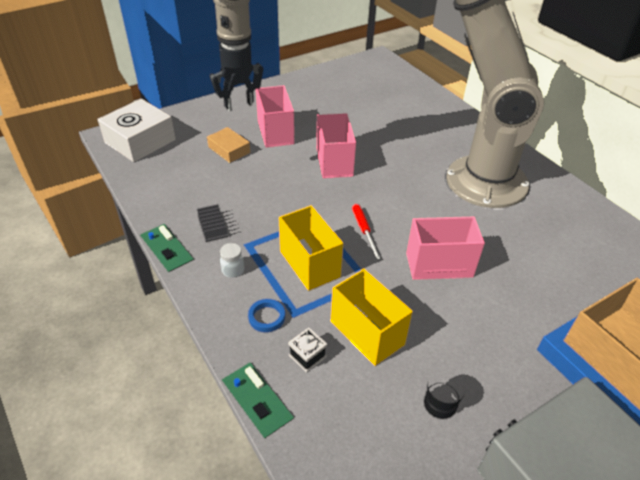

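Run:
```python
from h import *
w=ray("top",np.array([(431,347),(435,209),(665,216),(660,355)])/4+[180,150]-.3,.12)[:,:2]
c=w.mean(0);v=(w[0]+w[1]-w[2]-w[3])/2;yaw=np.arctan2(-v[0],v[1]);print(c,yaw)
cc,s=np.cos(-.028),np.sin(-.028);b=crate(*c,yaw)[0][:,:2]-[.6237,.0084]
l=np.c_[b[:,0]*cc+b[:,1]*s,-b[:,0]*s+b[:,1]*cc];print(l.round(3),"limits .09 .115")
# left crate before/after difference
a=cv2.imread("pics/top0.png");z=cv2.imread("pics/t12.png");d=cv2.absdiff(a,z).max(2);print("left crate diff",(d[195:250,188:260]>40).sum())
cv2.imwrite("pics/diff.png",d*3)
```

```text
[0.61697769 0.01641688] -0.026543019000757045
[[-0.052 -0.067]
 [-0.052  0.083]
 [ 0.038  0.083]
 [ 0.038 -0.067]] limits .09 .115
left crate diff 0
```

View pics/diff.png

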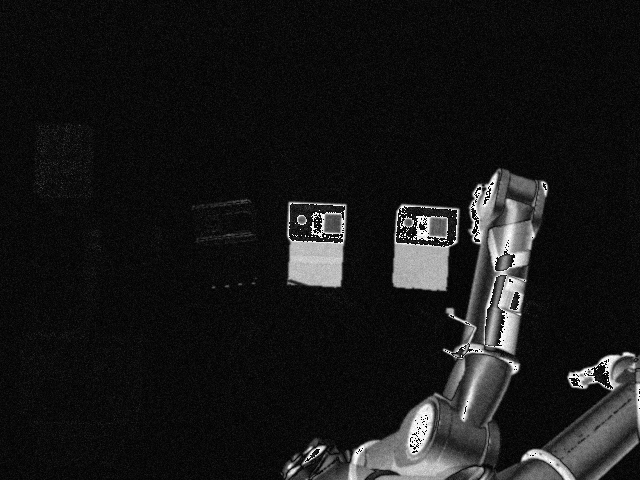

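Run:
```python
import cv2,numpy as np
for f,(x0,y0,x1,y1) in (("s16",(250,155,290,212)),("s11",(345,280,405,345))):
    im=cv2.imread(f"pics/{f}.png");h=cv2.cvtColor(im,cv2.COLOR_BGR2HSV)[y0:y1,x0:x1]
    m=h[...,2]<100; print(f,m.sum(),np.median(h[...,2]))
crop=cv2.imread("pics/s16.png")[160:212,248:292];cv2.imwrite("pics/s16d.png",cv2.resize(crop,None,fx=11,fy=11,interpolation=cv2.INTER_NEAREST))
```

```text
s16 0 163.0
s11 0 192.0
```

View pics/s16d.png

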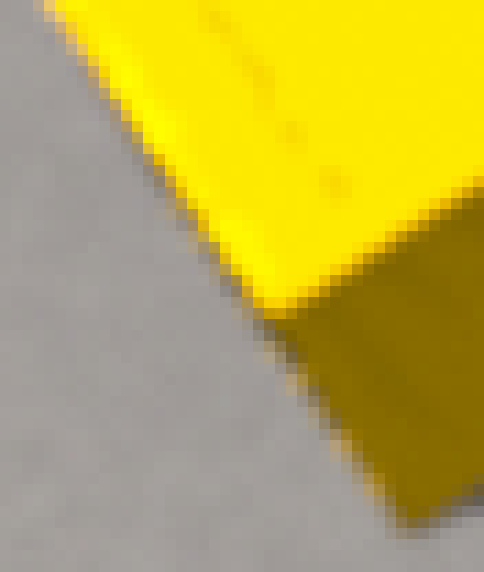

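```bash
python3 -c "
from bench import job
print(job.hand_in())"
```

```text
the job is handed in; nothing more can be done
None
```

I tipped both crates, left then right, and lowered each back flat. I then pushed the right-hand (stamped) crate into the blue frame and handed the job in. The arm was clear of everything after about 24 s of the 72 s.

**Which crate is stamped:**
- **Left crate, tipped to about 66°:** its underside showed as a strip several pixels wide, plain yellow all along.
- **Right crate, tipped to about 69°:** the view was almost edge-on, so I saw only a thin dark line at the underside edge. No pixel there was truly black, so I never saw the two bars outright. I chose this crate mainly because the left one was clearly plain.

**Last checks, from the top camera:**
- **Position:** the stamped crate stands flat at (0.617, 0.016), in line with the frame. It is at least 32 mm inside the tape on every side.
- **Everything else:** comparing the top picture with the first one, the left crate changed only by a faint edge trace, and the bystanders in view showed no change. The scene picture shows everything still standing.

**What disagreed or went wrong:**
- **Fingertips:** they ended about 43 mm short of the reported tool point. My first two tries at tipping passed over the left crate's rim without touching it, and I then corrected for this.
- **Joint limits:** during the left tip the arm reached two joint limits. The crate eased back to about 50° while still held, and I tilted it up again.
- **Start of the push:** the crate's wall stood 24 mm ahead of the tool instead of the expected 11 mm. The gripper's body may have touched it lightly there (about 2 N), so I raised the tool and finished the push with the fingers, at no more than about 4 N in the readings.

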